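Gauge the throat of a note banding machine and set its selector

TASK

Find the gap of the banding machine's slanting throat with the gauge leaves: thinnest first, slide each one into the throat without forcing it, put it back in the rack, and stop at the first that binds. Then set the thickness selector to the dot in the colour of the thickest leaf that went in: pull the knob up, turn its pointer to that dot and push the knob fully home. Leave the three leaves standing in the rack and the things lying around where they are.

Things in the scene. Friction and masses are not known exactly. Their poses are not given: they have to be found in the camera images.
- machine: Grey note-pack banding machine, fixed, 260 deep (x) x 280 wide (y) x about 175 mm high. Origin: centre of its underside on the desk; x points to its back, away from the robot at yaw 0. The throat is left of its middle (+y), the selector on a low console at its right (-y).
- throat: The machine's pack throat: a slot 68 mm wide (y) between a fixed bed and the presser plate. Origin: mid-width, on the bed face, where the slot becomes parallel. z points OUT of the mouth, 35 deg from vertical to the machine's front: leaves go in along -z. x is square to the bed, across the gap. Bed face x = 0, presser face x = gap: unknown, 7.3 to 17 mm, rigid. Parallel from z = 0 to -52 mm.
- mouth (a point): Middle of the throat's mouth: the point z = +12 mm, x = 5 mm of throat (same axes). From here to z = 0 both sides lead in, flaring 30 deg outward; nothing near the mouth stands above z = +13 mm. A leaf whose tip gets 22 mm or more below z = 0 has gone in; one that binds stops with its tip near z = 0 or in the lead-in.
- presser_mark (a point): A brass rivet on the presser plate's upper edge. Its offset from the presser's working face is not known, so it does not tell the gap.
- rack: Wooden gauge rack, fixed, 70 (x) x 220 (y) x 65 mm high; origin: centre of its underside on the desk. Three alike upright slots at y = -70, 0 and +70 mm, each 22 mm (x) by 44 mm (y), right through, chamfered. A leaf stands in a slot, its collar resting on the rack's top; any leaf may stand in any slot.
- selector_turn (a joint): Angle of the thickness selector, growing clockwise seen from above. Its red pointer rests in notches between steel teeth: 0 = parked (black dot), 0.454 = white, 0.908 = orange, 1.361 = blue dot, with about 0.09 rad of play. End stops -0.12 and 1.50. Stays where left; turns with about 0.05 N m. Pushed in, the teeth lock it.
- selector_pull (a joint): How far the selector knob is pulled up: 0 = home (locked), 0.014 = fully out. The pointer clears the teeth from 0.009 on. It moves with about 4 N and stays where it is left.
- knob_grip (a point): On the selector knob's upright axis, 14 mm below its top, at the height to grip it: round, black, 32 mm across, 42 mm tall, free all round. Rises with the knob. With the knob home, the teeth (30 to 39 mm from the axis) top out 27 mm below this point.
- leaf6_handle (a point): Gauge leaf, 6 mm thick, white handle and collar. Point: middle of the handle; z up the handle, x across the thickness. Handle 24 (x) x 32 (y) x 50 mm tall (25 mm above the point); below it a collar 40 x 48 x 4 mm, then the steel blade, 6 (x) x 32 mm (y), its tip 84 mm below the point. About 90 g. In the rack the point is 94 mm above the desk.
- leaf10_handle (a point): Gauge leaf, 10 mm thick, orange handle and collar. Point: middle of the handle; z up the handle, x across the thickness. Handle 24 (x) x 32 (y) x 50 mm tall (25 mm above the point); below it a collar 40 x 48 x 4 mm, then the steel blade, 10 (x) x 32 mm (y), its tip 84 mm below the point. About 90 g. In the rack the point is 94 mm above the desk.
- leaf14_handle (a point): Gauge leaf, 14 mm thick, blue handle and collar. Point: middle of the handle; z up the handle, x across the thickness. Handle 24 (x) x 32 (y) x 50 mm tall (25 mm above the point); below it a collar 40 x 48 x 4 mm, then the steel blade, 14 (x) x 32 mm (y), its tip 84 mm below the point. About 90 g. In the rack the point is 94 mm above the desk.
- pack: Bystander: loose banded pack of notes, 155 x 77 x 13 mm; origin at the centre of its underside. Leave it alone.
- brick: Bystander: four banded packs in one stack, 155 x 77 x 52 mm; origin at the centre of its underside. Leave it alone.
- tape_roll: Bystander: roll of paper banding tape lying flat, 84 mm across, 28 mm high; origin at the centre of its underside. Leave it alone.
- stamp: Bystander: red hand stamp standing upright, 32 mm across, 74 mm high; origin at the centre of its underside. Leave it alone.
- ink_pad: Bystander: closed dark ink pad, 110 x 70 x 16 mm; origin at the centre of its underside. Leave it alone.
- moistener: Bystander: round green finger moistener, 76 mm across, 26 mm high; origin at the centre of its underside. Leave it alone.
- screwdriver: Bystander: screwdriver lying on the desk, about 200 mm long and 30 mm high, handle towards its -x; origin at the centre of its underside. Leave it alone.

How it is judged:
By the outcome, as a careful person would: the job done as asked, in the order asked, and still so for the second after the job is handed in, with the robot touching nothing.
It also fails if it takes over 72 s, if anything falls off the work surface, if the arm or the gripper's body presses on something with over 40 N, if the wrist force passes 120 N, or if a joint passes its speed limit or range.

ROBOT

A 6-joint arm with a two-finger parallel gripper is mounted at the origin on the work surface. World frame = base frame: x ahead of the robot, y to its left, z up, the work surface at z = 0. Lengths are in m, angles in rad, forces in N, time in s.
With the tool pointing down it reaches from about 0.3 to 0.875 m from the base axis. Payload 6.4 kg.
Tool frame: the origin (TCP) lies on the centre line of the jaws, within the pads' length; the fingertips stand arm.tip_extent ahead of it and the grasp point (between the pads) lies 2 mm behind it (arm.tip_extent is the distance from the TCP to the fingertips, in m); x points along the fingers, y is the direction in which the jaws open and shut, and the axes are right-handed (so a half turn about x gives the same grasp; the last joint's range is limited). The gripper opens to 88 mm and grips with 3 to 60 N. Pads are 18 mm wide; open, the fingers measure 123 mm over their backs; the gripper's body (75 mm by 187 mm) begins 45 mm behind the grasp point.
Start: joints at [-1.446, 0.181, 1.607, -0, 1.354, -0.206], TCP at [0.187, -0.544, 0.256] pointing down, gripper open.
Joint ranges: [-2.99, 2.99], [-0.89, 2.07], [0.3, 2.58], [-1.14, 4.28], [0, 2.63], [-3.12, 3.12]. Speed limits (rad/s): [2.57, 2.57, 3.01, 3.14, 3.14, 3.14].

INTERFACE

Orientations are given as a rotation vector (axis times angle).
In Python, from cell import arm, camera, find_in, outline_of gives the robot as it stands.
- The arm moves only by the shell command python3 -m handwheel 'ROWS' [FORCE]. ROWS is JSON, a list that holds one entry, the list of rows, each a list of 5 numbers: the finger opening in cm, from 0 to 8.81, then the shift along the tool's x, y, z in cm, then the turn about the tool's x in rad. A call has 1 to 8 rows; each row shifts and turns the commanded pose from where the row before left it, along the tool's axes as they then stand; what a row does not reach is not made up. A row lasts 1/10 s, in which the tool goes at most 50 mm and 8.59 degrees, less where a joint would pass 70% of its speed; a pose out of reach is approached as far as the arm can. A call is refused whole if a number of a shift passes 5 or a number of a turn 0.15, either way. A call with a gripper value outside its range is refused whole. The fingers move at their own pace and stop on an object; FORCE is the grip in N (left out, the last holds). Time passes only in rows, so rows that do not move let the fingers close. It gives the time, the measured TCP pose, the force and the opening at its end, in the units of the state.
- arm.read_state(): the state, without advancing time (a new reading comes with each control period).
- camera(name): name is "scene" or "top" or "wrist"; returns a dict with "frame" (400x640x3 uint8, blue, green, red), "camera_matrix" (3x3 intrinsics, pixels), "k1" (the pictures are not rectified: a ray, as slopes to the right and down, at radius r is drawn at 1 + k1 r^2 times it, then the intrinsics apply), "extrinsics" (4x4, takes a point from camera to world coordinates); the wrist camera has in their place "mount" (4x4, takes a point from camera to tool coordinates, whose origin is the TCP and whose axes are the tool frame's). Camera axes: x right, y up, looking along -z (the intrinsics and any distortion apply to the point x, -y, -z); pixel columns grow to the right and rows downward; lengths in m; the calibration is good to about 2 mm. A picture is of the moment at which its call begins: read the wrist's pose just before it. There is no depth.
- arm.close_job(): hands the job in, once; it reports no verdict.
Trained networks look in the newest picture that a camera, given by its name, has taken for a name from the list of things; names that differ only in an ending like _2 or _b are one class to them, and where a whole thing is asked for, a point or a joint stands for the part that bears it (a point fixed in the world has none). Each returns a list of dicts, best first, with "p" (0 to 1); they miss things now and then, are a little off and sometimes report something else, mostly with a low value. They report only what shows in the picture. A call takes as long as a camera call.
- find_in(camera, name): "extent" ([left, top, right, bottom] in pixels, round what is visible of it).
- outline_of(camera, name): "pixels" (400x640 bool, what is visible of it) and "extent" ([left, top, right, bottom] in pixels, round what is visible of it).
The state is a dict: "time": time; "q": joint angles; "qvel": joint speeds; "joint_torque": joint torques, N m; "ee_pos": TCP position; "tcp_rot": TCP orientation; "contact_force": force on the tool from outside, world axes, zero at the start; "moment": the same for the moment, N m; "gripper_width": opening from 0.0 (shut) to 1.0 (fully open).
Only numpy, scipy, OpenCV 4.12 (cv2) and the standard library are available. Lean on these libraries where they do the work, as an engineer would, in place of code of your own. Each camera call takes 0.05 s, during which the arm holds its last target.

## Working session

There is one attempt and no reset: what is moved stays moved. The work goes in short steps, Python scripts to look and compute and a shell command to move; the robot and the scene stay as the last step left them, time stands still between calls to the robot, and variables do not carry over. Pictures are saved under pics/ and viewed, and the job is handed in when it is done.

I'll start with the state and pictures from all three cameras.

```bash
mkdir -p pics; ls; python3 - <<'E'
from cell import arm,camera,find_in,outline_of
import cv2
s=arm.read_state()
for k,v in s.items(): print(k,v)
print(arm.tip_extent)
for n in ["scene","top","wrist"]:
    c=camera(n); cv2.imwrite(f"pics/{n}0.png",c["frame"])
    print(n,c["camera_matrix"].tolist(),c["k1"],c.get("extrinsics",c.get("mount")).tolist() if hasattr(c.get("extrinsics",c.get("mount")),'tolist') else c.get("extrinsics",c.get("mount")))
E
```

```text
pics
time 0.0
q [-1.44631477e+00  1.81526227e-01  1.60797521e+00 -9.61464000e-06
  1.35378887e+00 -2.06288494e-01]
qvel [-0.00064103 -0.00108672 -0.00063778 -0.00025245  0.00184597  0.00079186]
joint_torque [-7.81485651e-04 -4.33875310e+01 -3.41849363e+01  7.03209545e-02
  3.85047274e-02 -1.25157667e-04]
ee_pos [ 0.18670138 -0.54332563  0.25483429]
tcp_rot [ 2.04302492  0.3427493  -2.04290056]
contact_force [ 1.17755986 -0.49541363 -0.50216787]
moment [ 0.0449779  -0.04210567 -0.09461678]
gripper_width 0.999335778317466
0.017
scene [[443.6371977613757, 0.0, 315.01639074227955], [0.0, 443.6371977613757, 196.39076605090642], [0.0, 0.0, 1.0]] -0.05813593936529744 [[-0.2132390069769403, -0.527372766617184, 0.8224397187235216, 1.5501282868890354], [0.9767595470358253, -0.13375320266466903, 0.16748393371100742, 0.18578263300219974], [0.021677480892797533, 0.8390399548337855, 0.5436377847562301, 0.7663346654143971], [0.0, 0.0, 0.0, 1.0]]
top [[455.33164599574826, 0.0, 324.427346940288], [0.0, 455.33164599574826, 190.00984488742196], [0.0, 0.0, 1.0]] -0.03809770856440527 [[-0.012877495755098894, 0.9942397192943967, -0.1064027757179148, 0.3651458145186662], [-0.9999074766428783, -0.0132706676743548, -0.0029878977808086883, -0.022832867960681572], [-0.004382722527052958, 0.10635445433490927, 0.9943186218644275, 1.5588845353007514], [0.0, 0.0, 0.0, 1.0]]
wrist [[360.6470307050166, 0.0, 316.6040161398752], [0.0, 360.6470307050166, 202.7702389371845], [0.0, 0.0, 1.0]] -0.020326707142416797 [[0.00023935463763156408, 0.2655606289512517, -0.9640941318462486, -0.12788177123324052], [0.9999998994966294, -0.0004290503522960022, 0.00013008660464302617, 1.077881396205349e-05], [-0.0003790990463682478, -0.9640940660883718, -0.2655607049567052, -0.06897242922371821], [0.0, 0.0, 0.0, 1.0]]
```

View pics/scene0.png

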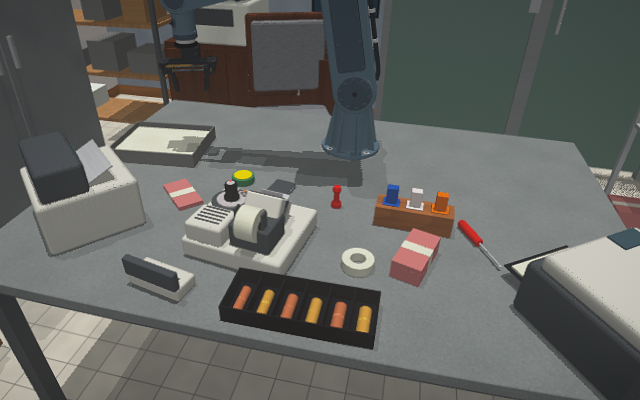

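View pics/top0.png

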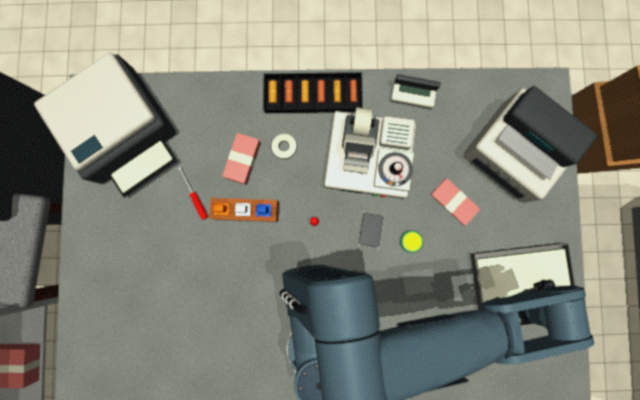

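View pics/wrist0.png

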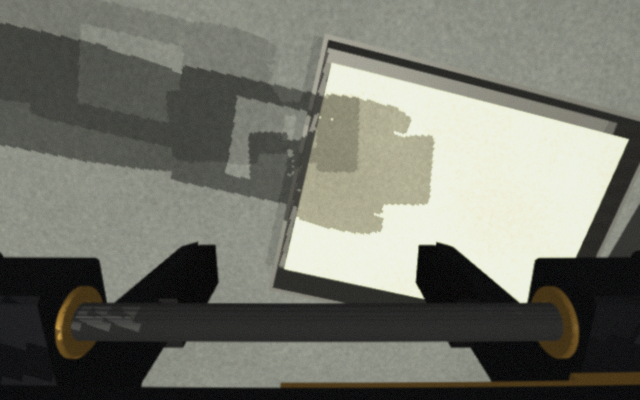

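```bash
cat > h.py <<'E'
import numpy as np, cv2
from scipy.spatial.transform import Rotation as R
from cell import arm,camera,find_in,outline_of
def cam(n):
    s=arm.read_state(); c=camera(n)
    T=np.eye(4)
    if 'mount' in c:
        T[:3,:3]=R.from_rotvec(s['tcp_rot']).as_matrix();T[:3,3]=s['ee_pos']; T=T@np.array(c['mount'])
    else: T=np.array(c['extrinsics'])
    return dict(f=c['frame'],K=np.array(c['camera_matrix']),k1=c['k1'],T=T)
def ray(c,u,v):
    K=c['K']; d=np.array([(u-K[0,2])/K[0,0],(v-K[1,2])/K[1,1]])
    p=d.copy()
    for _ in range(20): p=d/(1+c['k1']*(p@p))
    w=c['T'][:3,:3]@np.array([p[0],-p[1],-1.]); return c['T'][:3,3],w/np.linalg.norm(w)
def onz(c,u,v,z):
    o,d=ray(c,u,v); return o+d*(z-o[2])/d[2]
def proj(c,P):
    q=(np.asarray(P,float)-c['T'][:3,3])@c['T'][:3,:3]; a=np.stack([q[...,0]/-q[...,2],-q[...,1]/-q[...,2]],-1)
    r2=(a**2).sum(-1,keepdims=True); a=a*(1+c['k1']*r2)
    return a*[c['K'][0,0],c['K'][1,1]]+c['K'][:2,2]
def tri(obs):
    A=np.zeros((3,3));b=np.zeros(3)
    for c,u,v in obs:
        o,d=ray(c,u,v);M=np.eye(3)-np.outer(d,d);A+=M;b+=M@o
    x=np.linalg.solve(A,b); return x,[np.linalg.norm(proj(c,x)-[u,v]) for c,u,v in obs]
def tool():
    s=arm.read_state(); return np.array(s['ee_pos']),R.from_rotvec(s['tcp_rot']).as_matrix()
def move_to(P,yaw_y=None):
    """print shift in tool axes (cm) to world TCP P, and turn so that tool y has heading"""
    p,M=tool(); d=M.T@(np.asarray(P)-p)*100; print('shift cm',d.round(2))
    if yaw_y is not None:
        h=np.arctan2(M[1,1],M[0,1]); e=(yaw_y-h+np.pi/2)%np.pi-np.pi/2  # mod half turn
        print('turn about tool x',(-e).round(3))
def show(c,name,x0=0,y0=0,x1=640,y1=400,s=1,pts=()):
    f=c['f'].copy()
    for u,v in pts: cv2.circle(f,(int(round(u)),int(round(v))),1,(0,0,255),-1)
    f=f[y0:y1,x0:x1]; cv2.imwrite(f'pics/{name}.png',cv2.resize(f,None,fx=s,fy=s,interpolation=cv2.INTER_CUBIC))
E
python3 - <<'E'
from h import *
p,M=tool(); print(M.round(4))
names="machine throat mouth presser_mark rack selector_turn selector_pull knob_grip leaf6_handle leaf10_handle leaf14_handle pack brick tape_roll stamp ink_pad moistener screwdriver".split()
for n in ["scene","top"]:
    c=cam(n)
    for k in names:
        print(n,k,[(np.round(d['extent'],1).tolist(),round(d['p'],2)) for d in find_in(n,k)][:3])
show(cam("top"),"topz",200,90,440,260,3.3)
show(cam("scene"),"scenez",160,160,470,290,2.58)
print(arm.read_state()['time'])
E
```

```text
[[-2.000e-04  3.248e-01 -9.458e-01]
 [ 1.300e-03 -9.458e-01 -3.248e-01]
 [-1.000e+00 -1.300e-03 -3.000e-04]]
scene machine [([178.4, 180.9, 318.2, 275.6], 0.94)]
scene throat [([244.3, 191.9, 291.5, 224.6], 0.94)]
scene mouth [([246.3, 189.6, 289.5, 222.5], 0.63)]
scene presser_mark []
scene rack [([372.4, 195.2, 454.4, 238.2], 0.87)]
scene selector_turn [([224.7, 179.2, 237.6, 201.8], 0.59)]
scene selector_pull [([222.2, 181.7, 237.6, 200.9], 0.69), ([387.0, 227.4, 439.3, 287.1], 0.66)]
scene knob_grip [([224.4, 178.0, 238.0, 198.3], 0.84)]
scene leaf6_handle [([405.5, 191.2, 423.3, 211.5], 0.64), ([389.9, 227.9, 438.5, 287.7], 0.53)]
scene leaf10_handle [([431.4, 196.4, 449.8, 215.8], 0.87)]
scene leaf14_handle [([378.8, 184.2, 398.3, 205.0], 0.63), ([433.1, 198.0, 447.2, 214.9], 0.32)]
scene pack [([165.4, 178.4, 202.0, 211.6], 0.62), ([223.8, 181.2, 239.1, 202.3], 0.42)]
scene brick [([388.9, 226.1, 439.2, 284.7], 0.73), ([430.2, 195.4, 450.5, 217.4], 0.45)]
scene tape_roll []
scene stamp [([331.5, 184.0, 342.5, 209.9], 0.57)]
scene ink_pad [([267.6, 182.7, 299.7, 194.6], 0.49)]

[... 670 characters left out ...]
 175.8], 0.71), ([225.5, 134.2, 260.5, 185.3], 0.46)]
top leaf6_handle [([235.0, 202.3, 251.5, 211.9], 0.75), ([342.5, 136.8, 374.5, 172.5], 0.21)]
top leaf10_handle [([210.3, 201.5, 228.7, 214.2], 0.51), ([271.4, 135.0, 297.6, 159.5], 0.32)]
top leaf14_handle [([253.8, 204.2, 272.0, 217.8], 0.64)]
top pack [([233.0, 205.6, 251.8, 208.6], 0.7), ([432.4, 180.4, 477.4, 228.5], 0.56), ([192.3, 192.3, 207.1, 217.6], 0.22)]
top brick [([221.2, 131.5, 261.9, 186.8], 0.71)]
top tape_roll [([272.3, 136.4, 295.6, 158.8], 0.61)]
top stamp []
top ink_pad [([358.9, 211.9, 380.0, 246.9], 0.71)]
top moistener [([404.4, 229.3, 424.9, 250.8], 0.8)]
top screwdriver [([189.2, 191.2, 208.3, 215.8], 0.84)]
2.15
```

View pics/topz.png

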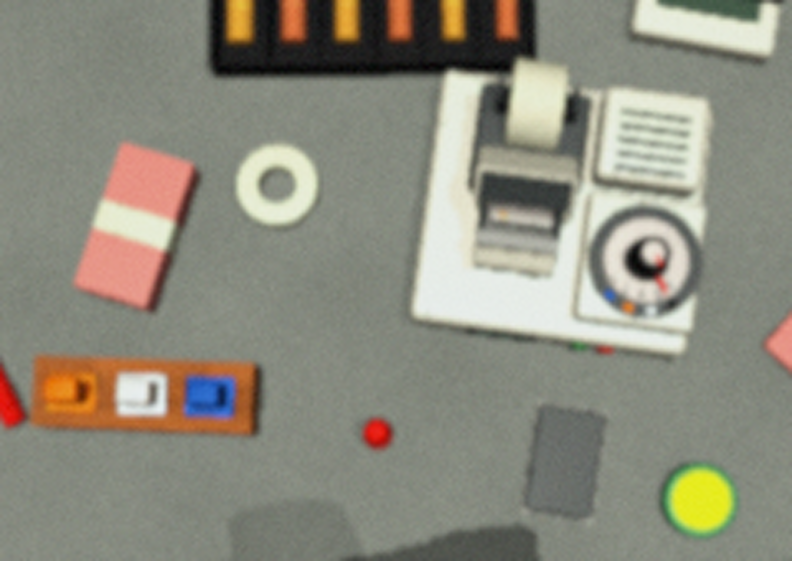

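View pics/scenez.png

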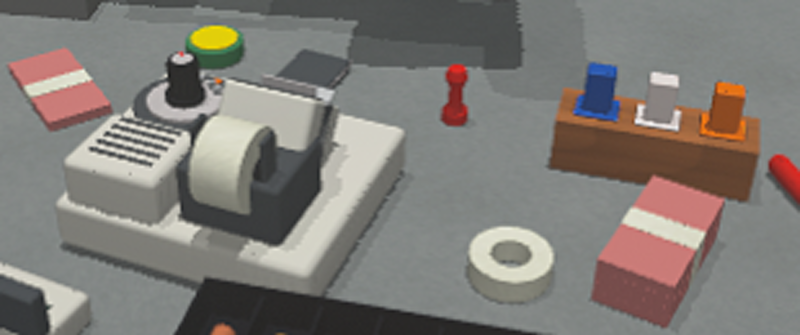

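```bash
python3 - <<'E'
from h import *
t=cam("top"); s=cam("scene")
z=lambda u,v:(200+u/3.3,90+v/3.3)
for uv in [(35,355),(258,365),(255,434),(33,425)]: print('rack',onz(t,*z(*uv),0.065).round(4))
for uv in [(413,320),(686,352),(710,97),(447,70)]: print('mach',onz(t,*z(*uv),0.04).round(4))
sz=lambda u,v:(160+u/2.58,160+v/2.58)
# handle tops centre in scene zoom and top find boxes
for n,uv,tv in [('w',(664,75),(133,385)),('o',(729,87),(66,387)),('b',(602,68),(207,391))]:
    print(n,tri([(s,*sz(*uv)),(t,*z(*tv))]))
print('knob',tri([(s,*sz(183,55)),(t,*z(655,250))]))
# presser back / mouth
print('mouth at .13', onz(t,*z(520,215),0.13), onz(t,*z(520,215),0.17))
print('stamp',onz(t,*z(377,433),.07),'yaw mouth',)
p,M=tool(); print(np.arctan2(M[1,1],M[0,1]))
E
```

```text
rack [0.5049 0.3582 0.065 ]
rack [0.4919 0.1344 0.065 ]
rack [0.4232 0.1376 0.065 ]
rack [0.4348 0.3593 0.065 ]
mach [ 0.5379 -0.0208  0.04  ]
mach [ 0.5015 -0.2976  0.04  ]
mach [ 0.7662 -0.3314  0.04  ]
mach [ 0.7983 -0.0595  0.04  ]
w (array([0.46932458, 0.25190591, 0.12159523]), [np.float64(1.1417237147293529), np.float64(0.9950040032203687)])
o (array([0.46871541, 0.31972652, 0.11636346]), [np.float64(1.8671513142424319), np.float64(1.6071371141791813)])
b (array([0.46277781, 0.18347712, 0.11608583]), [np.float64(1.850692811569728), np.float64(1.635318810406506)])
knob (array([ 0.58897936, -0.24847307,  0.14252321]), [np.float64(1.6096706956177094), np.float64(1.3870351386085857)])
mouth at .13 [ 0.628202   -0.12546035  0.13      ] [ 0.62083804 -0.12258741  0.17      ]
stamp [0.42244927 0.01621814 0.07      ] yaw mouth
-1.239973663547955
```

Top and scene views show the rack (leaves from left to right: orange, white, blue) around (0.464, 0.247). The machine is around (0.65, -0.18) with yaw of about -0.125, and the knob is near (0.59, -0.25). Next I'll move so the wrist camera looks into the throat from the robot side.

```bash
cat >> h.py <<'E'
def plan(P,head=None,op=8.8,n=None,full=False):
    """suggest rows to world TCP P with tool y heading (full: not mod pi)"""
    p,M=tool(); P=np.asarray(P,float)
    h=np.arctan2(M[1,1],M[0,1]); e=0.
    if head is not None:
        e=head-h
        e=(e+np.pi)%(2*np.pi)-np.pi
        if not full: e=(e+np.pi/2)%np.pi-np.pi/2
    D=P-p
    if n is None: n=int(max(np.ceil(np.linalg.norm(D)/.048),np.ceil(abs(e)/.148),1))
    rows=[];hh=h
    for i in range(n):
        A=R.from_rotvec([0,0,hh-h]).as_matrix()@M
        d=A.T@(D/n)*100
        rows.append([op]+[round(float(x),2) for x in d]+[round(-e/n,3)]); hh+=e/n
    for i in range(0,n,8): print(str([rows[i:i+8]]).replace(' ',''))
def st():
    s=arm.read_state(); p,M=tool(); print('t',round(s['time'],2),'p',p.round(4),'head',round(float(np.arctan2(M[1,1],M[0,1])),4),'F',np.round(s['contact_force'],1),'w mm',round(s['gripper_width']*88.1,1))
E
python3 -c "
from h import *
plan([.55,-.13,.28],1.446,full=True)"
```

```text
[[[8.8,-0.13,-1.44,-2.52,np.float64(-0.141)],[8.8,-0.13,-1.07,-2.69,np.float64(-0.141)],[8.8,-0.13,-0.68,-2.82,np.float64(-0.141)],[8.8,-0.13,-0.28,-2.88,np.float64(-0.141)],[8.8,-0.13,0.13,-2.89,np.float64(-0.141)],[8.8,-0.13,0.54,-2.85,np.float64(-0.141)],[8.8,-0.13,0.94,-2.74,np.float64(-0.141)],[8.8,-0.13,1.31,-2.58,np.float64(-0.141)]]]
[[[8.8,-0.13,1.66,-2.37,np.float64(-0.141)],[8.8,-0.13,1.98,-2.12,np.float64(-0.141)],[8.8,-0.13,2.26,-1.81,np.float64(-0.141)],[8.8,-0.13,2.49,-1.48,np.float64(-0.141)],[8.8,-0.13,2.68,-1.11,np.float64(-0.141)],[8.8,-0.13,2.81,-0.72,np.float64(-0.141)],[8.8,-0.13,2.88,-0.32,np.float64(-0.141)],[8.8,-0.13,2.9,0.09,np.float64(-0.141)]]]
[[[8.8,-0.13,2.86,0.49,np.float64(-0.141)],[8.8,-0.13,2.76,0.89,np.float64(-0.141)],[8.8,-0.13,2.6,1.27,np.float64(-0.141)]]]
```

```bash
python3 -m handwheel '[[[8.8,-0.13,-1.4,-2.5,-0.141],[8.8,-0.13,-1.1,-2.7,-0.141],[8.8,-0.13,-0.7,-2.8,-0.141],[8.8,-0.13,-0.3,-2.9,-0.141],[8.8,-0.13,0.1,-2.9,-0.141],[8.8,-0.13,0.5,-2.8,-0.141],[8.8,-0.13,0.9,-2.7,-0.141],[8.8,-0.13,1.3,-2.6,-0.141]]]' 10
python3 -m handwheel '[[[8.8,-0.13,1.7,-2.4,-0.141],[8.8,-0.13,2.0,-2.1,-0.141],[8.8,-0.13,2.3,-1.8,-0.141],[8.8,-0.13,2.5,-1.5,-0.141],[8.8,-0.13,2.7,-1.1,-0.141],[8.8,-0.13,2.8,-0.7,-0.141],[8.8,-0.13,2.9,-0.3,-0.141],[8.8,-0.13,2.9,0.1,-0.141]]]'
python3 -m handwheel '[[[8.8,-0.13,2.9,0.5,-0.141],[8.8,-0.13,2.8,0.9,-0.141],[8.8,-0.13,2.6,1.3,-0.141]]]'
python3 - <<'E'
from h import *
st(); c=cam("wrist"); show(c,"w1"); 
for k in ["throat","mouth","presser_mark"]: print(k,[(np.round(d['extent'],1).tolist(),round(d['p'],2)) for d in find_in("wrist",k)][:3])
E
```

```text
time: 3.05
ee_pos: [0.3388, -0.3687, 0.2663]
tcp_rot: [1.287, 1.157, -1.287]
contact_force: [0.8, 0.1, 1.1]
gripper_width: 0.997
time: 3.85
ee_pos: [0.4944, -0.1951, 0.2767]
tcp_rot: [0.43, 1.527, -0.43]
contact_force: [0.3, -0.9, -0.0]
gripper_width: 0.997
time: 4.15
ee_pos: [0.5529, -0.1295, 0.2806]
tcp_rot: [0.099, 1.568, -0.099]
contact_force: [1.0, 0.6, 0.2]
gripper_width: 0.998
t 4.15 p [ 0.5529 -0.1295  0.2806] head 1.445 F [1.  0.6 0.2] w mm 87.9
throat [([275.4, 216.5, 392.7, 302.3], 0.63)]
mouth [([273.6, 213.5, 395.4, 301.7], 0.91)]
presser_mark [([298.6, 266.8, 377.0, 294.6], 0.81), ([215.7, 1.9, 295.3, 80.1], 0.56), ([158.1, 205.6, 217.1, 265.4], 0.38)]
```

View pics/w1.png

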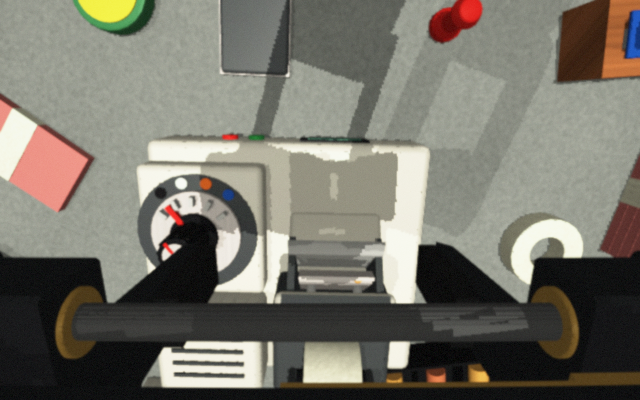

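```bash
python3 - <<'E'
import cv2
f=cv2.imread('pics/w1.png')
cv2.imwrite('pics/w1a.png',cv2.resize(f[200:310,265:405],None,fx=5.4,fy=5.4,interpolation=cv2.INTER_CUBIC))
cv2.imwrite('pics/w1b.png',cv2.resize(f[155:305,130:275],None,fx=4,fy=4,interpolation=cv2.INTER_CUBIC))
E
```

```text
(no output)
```

View pics/w1a.png

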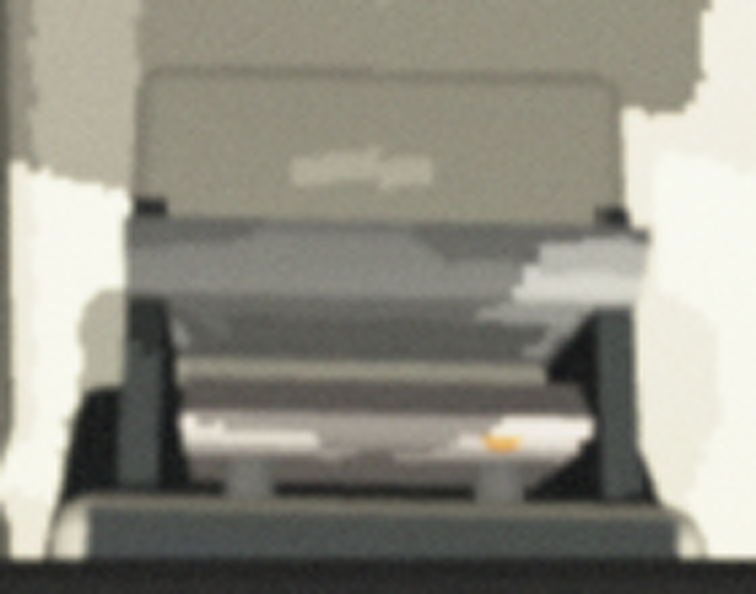

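View pics/w1b.png

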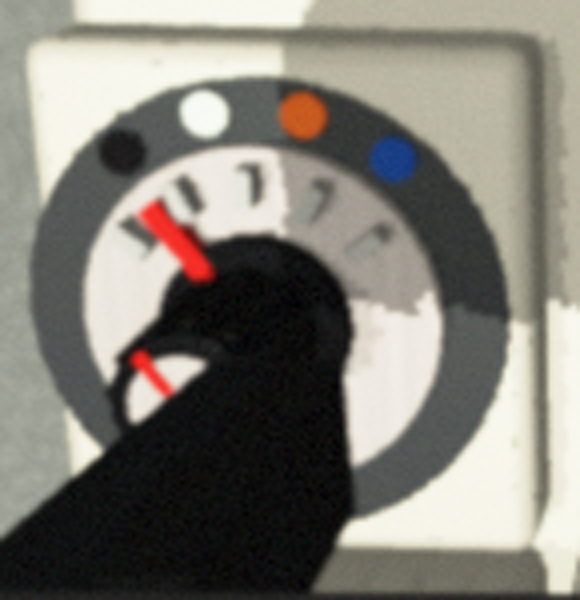

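```bash
python3 -m handwheel '[[[8.8,0,0,3.5,0],[8.8,0,0,3.5,0],[8.8,0,0,0,0]]]'
python3 - <<'E'
from h import *
st(); c=cam("wrist"); show(c,"w2",240,120,420,255,4.4); st()
s=cam("scene"); 
E
```

```text
time: 4.65
ee_pos: [0.6231, -0.1415, 0.2792]
tcp_rot: [0.106, 1.569, -0.106]
contact_force: [-0.0, 0.5, -0.0]
gripper_width: 0.995
t 4.65 p [ 0.6231 -0.1415  0.2792] head 1.4358 F [-0.   0.5 -0. ] w mm 87.7
t 4.7 p [ 0.6216 -0.1411  0.2792] head 1.4364 F [-0.6  0.7  0. ] w mm 88.3
```

View pics/w2.png

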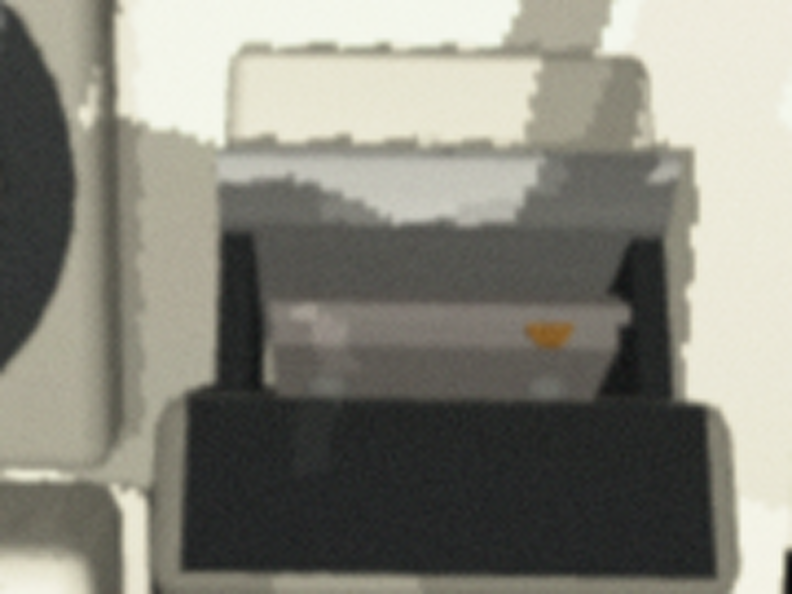

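```bash
cat > geo.py <<'E'
from h import *
def mk(p,rv):
    T=np.eye(4);T[:3,:3]=R.from_rotvec(rv).as_matrix();T[:3,3]=p
    Mo=np.array([[0.00023935463763156408, 0.2655606289512517, -0.9640941318462486, -0.12788177123324052], [0.9999998994966294, -0.0004290503522960022, 0.00013008660464302617, 1.077881396205349e-05], [-0.0003790990463682478, -0.9640940660883718, -0.2655607049567052, -0.06897242922371821], [0.0, 0.0, 0.0, 1.0]])
    return dict(K=np.array([[360.6470307050166, 0.0, 316.6040161398752], [0.0, 360.6470307050166, 202.7702389371845], [0.0, 0.0, 1.0]]),k1=-0.020326707142416797,T=T@Mo)
c1=mk([0.5529,-0.1295,0.2806],[0.099,1.568,-0.099]); c2=mk([0.6231,-0.1415,0.2792],[0.106,1.569,-0.106])
a=lambda u,v:(265+u/5.4,200+v/5.4); b=lambda u,v:(240+u/4.4,120+v/4.4)
E
python3 - <<'E'
from geo import *
for n,x,y in [('lipL',(128,217),(218,150)),('lipR',(648,233),(692,150)),('bedz0L',(168,303),(252,228)),('bedz0R',(600,308),(632,234)),('bedz0mid',(380,305),(440,228)),('rivet',(502,442),(550,333)),('presL',(182,412),(268,301)),('presR',(590,420),(628,306)),
 ('plateTopL',(150,80),(232,60)),('plateTopR',(612,85),(645,62))]:
    X,e=tri([(c1,*a(*x)),(c2,*b(*y))]); 
    yaw=-.125; Rm=R.from_rotvec([0,0,yaw]).as_matrix()
    print(n,X.round(4),np.round(e,1),'machframe',(Rm.T@(X-[.651,-.177,0])).round(4))
E
```

```text
lipL [ 0.5888 -0.1574  0.1317] [0.4 0.4] machframe [-0.0641  0.0117  0.1317]
lipR [ 0.5982 -0.0791  0.1402] [1.5 1.6] machframe [-0.0646  0.0906  0.1402]
bedz0L [ 0.603  -0.1534  0.1331] [0.5 0.6] machframe [-0.0506  0.0175  0.1331]
bedz0R [ 0.6136 -0.0872  0.1298] [0.3 0.3] machframe [-0.0483  0.0844  0.1298]
bedz0mid [ 0.6074 -0.121   0.1331] [0.3 0.3] machframe [-0.0503  0.0501  0.1331]
rivet [ 0.6248 -0.1054  0.1481] [0.1 0.2] machframe [-0.0349  0.0677  0.1481]
presL [ 0.6121 -0.1513  0.152 ] [0.3 0.3] machframe [-0.0418  0.0206  0.152 ]
presR [ 0.6209 -0.0926  0.1517] [0.1 0.1] machframe [-0.0403  0.08    0.1517]
plateTopL [ 0.5759 -0.1544  0.1045] [0.8 0.9] machframe [-0.0774  0.0131  0.1045]
plateTopR [ 0.5865 -0.0784  0.104 ] [0.4 0.4] machframe [-0.0763  0.0898  0.104 ]
```

```bash
sed -i 's/round(-e\/n,3)/round(float(-e\/n),3)/' h.py; python3 -c "
from h import *
plan([.45,.249,.21],1.516)"
```

```text
[[[8.8,0.78,4.04,-2.46,-0.009],[8.8,0.78,4.06,-2.42,-0.009],[8.8,0.78,4.08,-2.39,-0.009],[8.8,0.78,4.1,-2.35,-0.009],[8.8,0.78,4.12,-2.31,-0.009],[8.8,0.78,4.14,-2.28,-0.009],[8.8,0.78,4.16,-2.24,-0.009],[8.8,0.78,4.18,-2.2,-0.009]]]
[[[8.8,0.78,4.2,-2.17,-0.009]]]
```

```bash
python3 -m handwheel '[[[8.8,0.7,4.0,-2.5,-0.009],[8.8,0.7,4.1,-2.4,-0.009],[8.8,0.8,4.1,-2.4,-0.009],[8.8,0.8,4.1,-2.3,-0.009],[8.8,0.8,4.1,-2.3,-0.009],[8.8,0.8,4.1,-2.3,-0.009],[8.8,0.8,4.2,-2.2,-0.009],[8.8,0.8,4.2,-2.2,-0.009]]]'
python3 -m handwheel '[[[8.8,0.8,4.2,-2.2,-0.009],[8.8,0,0,0,0]]]'
python3 - <<'E'
from h import *
st(); c=cam("wrist"); show(c,"w3")
for k in ["leaf6_handle","rack"]: print(k,[(np.round(d['extent'],1).tolist(),round(d['p'],2)) for d in find_in("wrist",k)][:3])
print(c['T'].tolist())
E
```

```text
time: 5.55
ee_pos: [0.4675, 0.2068, 0.2187]
tcp_rot: [0.048, 1.569, -0.048]
contact_force: [0.9, -0.6, -0.1]
gripper_width: 0.993
time: 5.75
ee_pos: [0.4457, 0.2526, 0.2096]
tcp_rot: [0.037, 1.573, -0.036]
contact_force: [0.4, -0.6, -0.1]
gripper_width: 0.995
t 5.75 p [0.4457 0.2526 0.2096] head 1.5244 F [ 0.4 -0.6 -0.1] w mm 87.7
leaf6_handle [([286.8, 194.3, 346.5, 254.4], 0.62)]
rack [([175.8, 159.4, 462.3, 256.5], 0.98)]
[[0.045962842774673225, -0.9636625415127666, -0.2631386006826512, 0.3787257019399966], [0.9989427743331579, 0.044567985866503644, 0.011270680697004083, 0.25587893251618893], [0.0008664246311021333, -0.2633784363249127, 0.9646922040668724, 0.33770271251305295], [0.0, 0.0, 0.0, 1.0]]
```

View pics/w3.png

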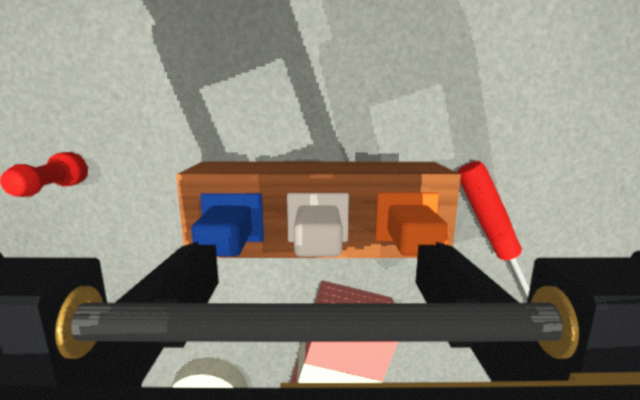

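```bash
python3 - <<'E'
from geo import *
c=dict(c1);c['T']=np.array([[0.045962842774673225, -0.9636625415127666, -0.2631386006826512, 0.3787257019399966], [0.9989427743331579, 0.044567985866503644, 0.011270680697004083, 0.25587893251618893], [0.0008664246311021333, -0.2633784363249127, 0.9646922040668724, 0.33770271251305295], [0.0, 0.0, 0.0, 1.0]])
f=cv2.imread('pics/w3.png'); cv2.imwrite('pics/w3a.png',cv2.resize(f[150:270,165:475],None,fx=2.58,fy=2.58,interpolation=cv2.INTER_CUBIC))
for n,u,v,z in [('FL',180,174,.065),('FR',460,176,.065),('BL',182,256,.065),('BR',456,257,.065),('handle top',319,242,.119),('collar front mid',318,194,.067),('blue collar front',232,194,.067),('orange collar front',407,197,.067)]:
    print(n,onz(c,u,v,z).round(4))
E
```

```text
FL [0.4253 0.1488 0.065 ]
FR [0.4368 0.3641 0.065 ]
BL [0.4932 0.1405 0.065 ]
BR [0.5045 0.3649 0.065 ]
handle top [0.4648 0.2537 0.119 ]
collar front mid [0.4456 0.2541 0.067 ]
blue collar front [0.4425 0.1877 0.067 ]
orange collar front [0.4512 0.323  0.067 ]
```

View pics/w3a.png

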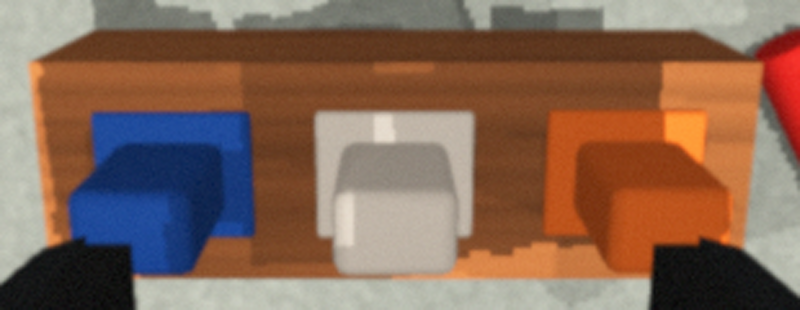

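```bash
python3 -c "
from h import *
st()
plan([.4652,.2535,.16],1.516,5,2)"
```

```text
t 5.9 p [0.4497 0.2488 0.2109] head 1.5198 F [-0.6 -0.9  0.7] w mm 87.7
[[[5,2.55,0.28,0.76,0.002],[5,2.55,0.28,0.76,0.002]]]
```

```bash
python3 -m handwheel '[[[5,2.5,0.3,0.8,0.002],[5,2.5,0.3,0.8,0.002],[5,0,0,0,0],[5,0,0,0,0]]]'
python3 - <<'E'
from h import *
st(); c=cam("wrist"); show(c,"w4",200,180,440,330,3.3); st()
from scipy.spatial.transform import Rotation
for u in (290,310,330):print(onz(c,u,260,.119).round(4))
E
```

```text
time: 6.3
ee_pos: [0.4666, 0.2532, 0.1607]
tcp_rot: [0.045, 1.571, -0.045]
contact_force: [-0.7, 0.4, 1.1]
gripper_width: 0.657
t 6.3 p [0.4666 0.2532 0.1607] head 1.5136 F [-0.7  0.4  1.1] w mm 57.9
t 6.35 p [0.467  0.2537 0.1615] head 1.5141 F [-0.5 -0.8 -0.2] w mm 54.1
[0.4755 0.2395 0.119 ]
[0.476  0.2497 0.119 ]
[0.4766 0.2599 0.119 ]
```

View pics/w4.png

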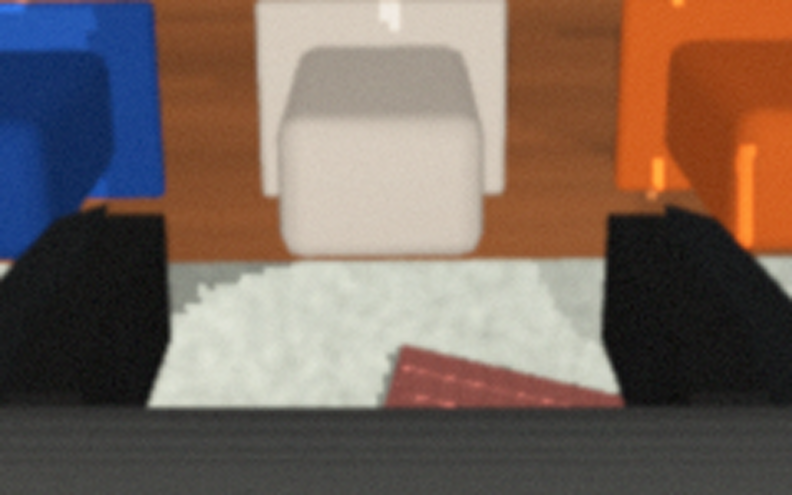

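```bash
python3 - <<'E'
from geo import *
from h import mk if False else *
E
python3 - <<'E'
from geo import *
c=mk([0.4666,0.2532,0.1607],[0.045,1.571,-0.045])
for n,u,v,z in [('top c',382,185,.119),('top front',382,120,.119),('top back',382,252,.119),('colL',258,2,.069),('colR',505,2,.069),('rack back',382,262,.065)]: print(n,onz(c,200+u/3.3,180+v/3.3,z).round(4))
plan([.4652,.2535,.096],1.514,5,2)
E
```

```text
top c [0.4616 0.2531 0.119 ]
top front [0.4513 0.2537 0.119 ]
top back [0.4726 0.2524 0.119 ]
colL [0.4425 0.2306 0.069 ]
colR [0.4451 0.2771 0.069 ]
rack back [0.4985 0.2508 0.065 ]
[[[5,3.27,-0.01,-0.09,0.0],[5,3.27,-0.01,-0.09,0.0]]]  File "<stdin>", line 2
    from h import mk if False else *
                     ^^
SyntaxError: invalid syntax
```

```bash
python3 -m handwheel '[[[5,3.3,0,-0.2,0],[5,3.2,0,-0.15,0],[5,0,0,0,0],[3,0,0,0,0],[3,0,0,0,0],[3,0,0,0,0],[3,0,0,0,0]]]' 8
```

```text
time: 7.05
ee_pos: [0.4644, 0.2552, 0.0978]
tcp_rot: [0.044, 1.567, -0.042]
contact_force: [-1.9, -1.2, 7.6]
gripper_width: 0.362
```

```bash
python3 -m handwheel '[[[3,-1.5,0,0,0],[3,-1.5,0,0,0],[3,0,0,0,0],[3,0,0,0,0]]]'
```

```text
time: 7.45
ee_pos: [0.4631, 0.2551, 0.126]
tcp_rot: [0.043, 1.569, -0.043]
contact_force: [-0.7, -0.1, -0.6]
gripper_width: 0.362
```

```bash
python3 -m handwheel '[[[3,0,0,-1.4,0],[3,0,0,-1.4,0],[3,0,0,-1.3,0],[3,0,0,-1.3,0],[3,0,0,0,0]]]'
python3 - <<'E'
from h import *
st(); c=cam("wrist"); show(c,"w5",200,150,440,330,3.3)
E
```

```text
time: 7.95
ee_pos: [0.4063, 0.258, 0.125]
tcp_rot: [0.042, 1.572, -0.042]
contact_force: [-0.8, -0.2, -0.8]
gripper_width: 0.361
t 7.95 p [0.4063 0.258  0.125 ] head 1.5172 F [-0.8 -0.2 -0.8] w mm 31.8
```

View pics/w5.png

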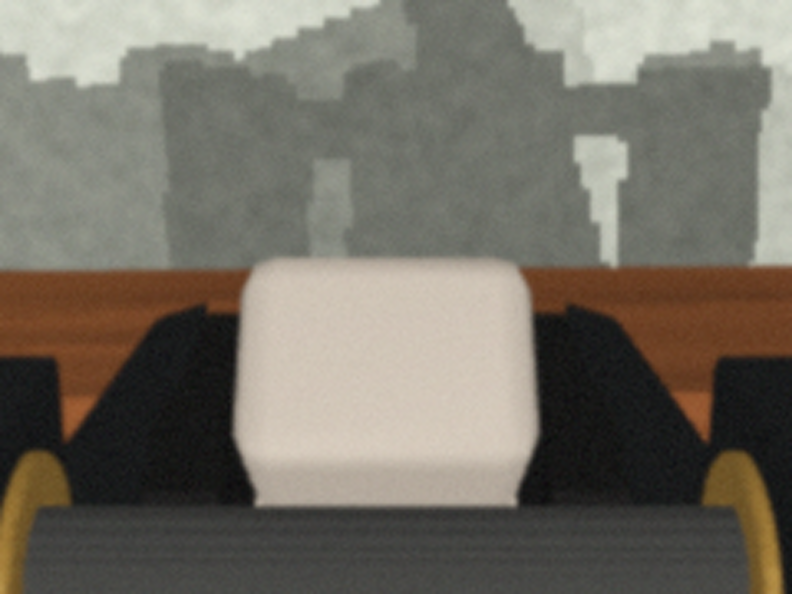

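```bash
cat >> h.py <<'E'
def leafpts(th,h,pts,p=None,M=None):
    """leaf tilted th (handle to -z tool), grip h above handle middle; pts (x,y,z) leaf coords rel middle -> world"""
    if p is None: p,M=tool()
    G=p-0.002*M[:,0]; up=-M[:,0]; f=M[:,2]; yy=M[:,1]
    xl=np.cos(th)*f+np.sin(th)*up; zl=-np.sin(th)*f+np.cos(th)*up
    return np.array([G+x*xl+y*yy+(z-h)*zl for x,y,z in pts])
E
python3 - <<'E'
from geo import *
p=np.array([0.4063,0.258,0.125]);rv=[0.042,1.572,-0.042]; c=mk(p,rv);M=R.from_rotvec(rv).as_matrix()
for d in (25,30,35,40,45):
    print(d,proj(c,leafpts(np.radians(d),.0058,[(-.012,0,.025),(.012,0,.025),(.012,-.016,.025),(.012,.016,.025)],p,M)).round(1).tolist())
print('obs front 228 back 291')
E
```

```text
25 [[316.6, 255.7], [316.6, 329.1], [268.1, 329.0], [365.0, 329.1]]
30 [[316.6, 251.0], [316.6, 324.2], [267.8, 324.1], [365.3, 324.2]]
35 [[316.6, 246.7], [316.6, 318.9], [267.6, 318.8], [365.5, 318.9]]
40 [[316.6, 242.9], [316.6, 313.3], [267.5, 313.2], [365.7, 313.2]]
45 [[316.6, 239.5], [316.6, 307.4], [267.4, 307.3], [365.8, 307.4]]
obs front 228 back 291
```

```bash
python3 -m handwheel '[[[3,-1.8,0,-1.1,0],[3,-2.5,0,-1.0,0],[3,-3.5,0,0,0],[3,-2.2,0,0,0],[3,0,0,0,0]]]' 10
python3 - <<'E'
from h import *
st(); c=cam("wrist"); show(c,"w6",200,150,440,330,3.3);c=cam("scene"); show(c,"s6",340,100,500,220,5)
plan([.5449,-.1117,.224],1.436,3)
E
```

```text
time: 8.5
ee_pos: [0.3899, 0.2598, 0.2288]
tcp_rot: [0.045, 1.564, -0.041]
contact_force: [-0.5, -0.0, -0.6]
gripper_width: 0.361
t 8.5 p [0.3899 0.2598 0.2288] head 1.5161 F [-0.5 -0.  -0.6] w mm 31.8
[[[3,0.01,-4.02,1.97,0.009],[3,0.01,-4.0,2.0,0.009],[3,0.01,-3.98,2.04,0.009],[3,0.01,-3.96,2.07,0.009],[3,0.01,-3.94,2.11,0.009],[3,0.01,-3.93,2.14,0.009],[3,0.01,-3.91,2.18,0.009],[3,0.01,-3.89,2.21,0.009]]]
[[[3,0.01,-3.87,2.25,0.009]]]
```

View pics/w6.png

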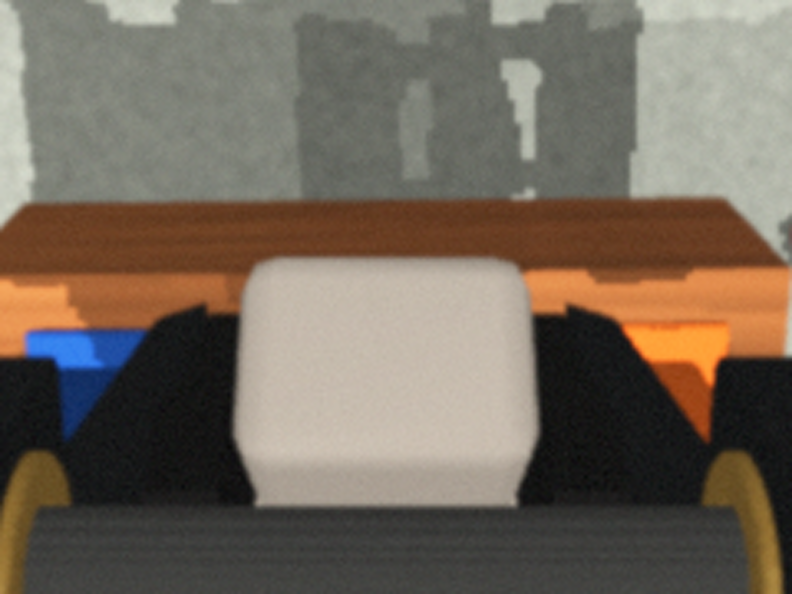

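View pics/s6.png

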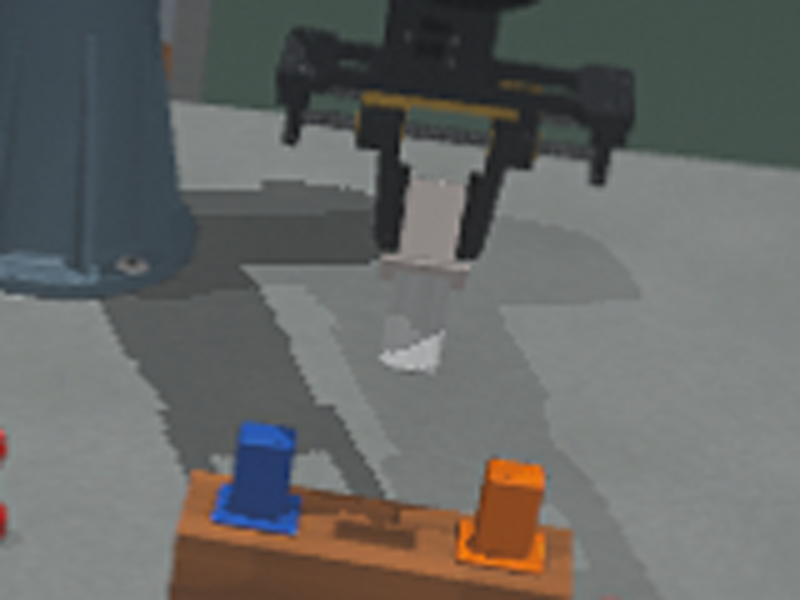

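```bash
python3 -m handwheel '[[[3,0,-4.0,2.0,0.009],[3,0,-4.0,2.0,0.009],[3,0,-4.0,2.0,0.009],[3,0,-4.0,2.1,0.009],[3,0,-3.9,2.1,0.009],[3,0,-3.9,2.1,0.009],[3,0,-3.9,2.2,0.009],[3,0,-3.9,2.2,0.009]]]'
python3 -m handwheel '[[[3,0,-3.9,2.2,0.009],[3,0,0,0,0],[3,0,0,0,0]]]'
python3 - <<'E'
from h import *
st(); c=cam("wrist"); show(c,"w7",180,150,460,330,2.8)
plan([.5449,-.1117,.224],1.436,3)
E
```

```text
time: 9.4
ee_pos: [0.5264, -0.0718, 0.223]
tcp_rot: [0.101, 1.572, -0.099]
contact_force: [0.9, 0.5, -1.0]
gripper_width: 0.361
time: 9.7
ee_pos: [0.5429, -0.1121, 0.2229]
tcp_rot: [0.11, 1.572, -0.107]
contact_force: [-0.4, -0.5, -0.5]
gripper_width: 0.363
t 9.7 p [ 0.5429 -0.1121  0.2229] head 1.4328 F [-0.4 -0.5 -0.5] w mm 32.0
[[[3,-0.08,-0.03,0.22,-0.002]]]
```

View pics/w7.png

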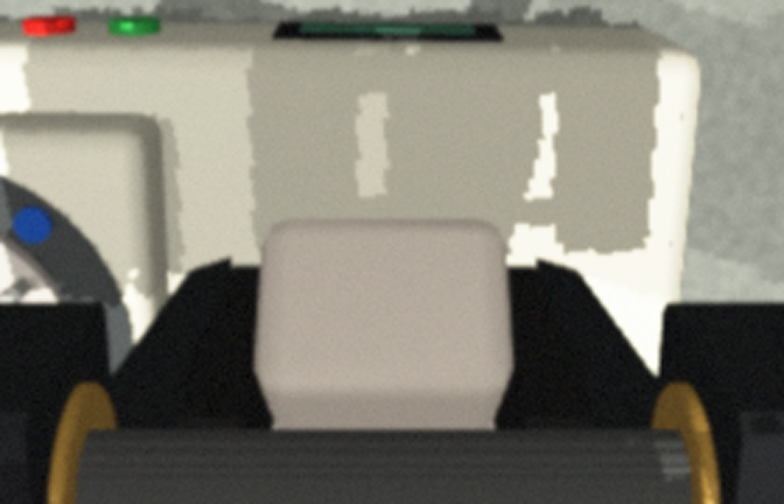

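```bash
python3 -m handwheel '[[[3,0.41,0,0.35,0],[3,0.41,0,0.35,0],[3,0.41,0,0.35,0],[3,0,0,0,0]]]' 8
python3 -m handwheel '[[[3,0.41,0,0.29,0],[3,0,0,0,0]]]'
python3 - <<'E'
from h import *
st(); c=cam("top"); show(c,"t8",300,90,440,195,5)
E
```

```text
time: 10.15
ee_pos: [0.5543, -0.1124, 0.2123]
tcp_rot: [0.106, 1.569, -0.105]
contact_force: [0.0, 0.4, -1.1]
gripper_width: 0.361
time: 10.35
ee_pos: [0.5572, -0.1133, 0.2085]
tcp_rot: [0.107, 1.569, -0.106]
contact_force: [-0.1, 1.0, -0.9]
gripper_width: 0.362
t 10.35 p [ 0.5572 -0.1133  0.2085] head 1.4353 F [-0.1  1.  -0.9] w mm 31.9
```

View pics/t8.png

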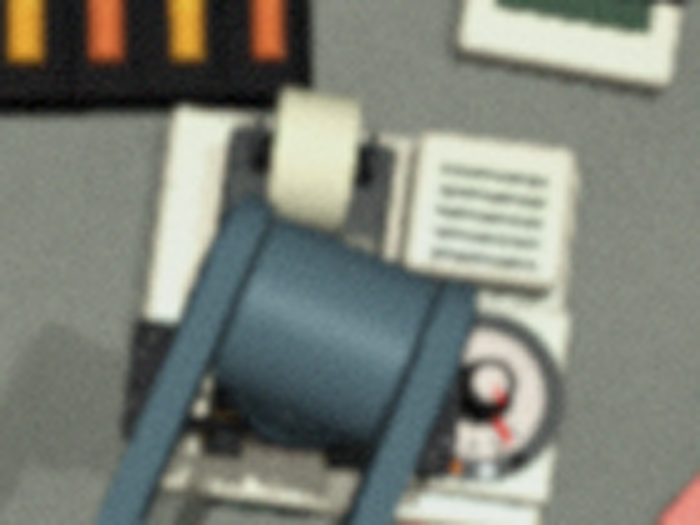

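```bash
python3 -m handwheel '[[[3,0.41,0,0.29,0],[3,0.41,0,0.29,0],[3,0,0,0,0]]]' 8
python3 -m handwheel '[[[3,0.41,0,0.29,0],[3,0,0,0,0]]]'
```

```text
time: 10.7
ee_pos: [0.5628, -0.1143, 0.2]
tcp_rot: [0.107, 1.569, -0.106]
contact_force: [-0.6, 0.4, -1.4]
gripper_width: 0.36
time: 10.9
ee_pos: [0.566, -0.1147, 0.1961]
tcp_rot: [0.107, 1.568, -0.107]
contact_force: [0.0, 0.3, -0.9]
gripper_width: 0.358
```

```bash
python3 -m handwheel '[[[3,0.41,0,0.29,0],[3,0.41,0,0.29,0],[3,0,0,0,0]]]' 8
python3 - <<'E'
from h import *
st(); c=cam("wrist"); show(c,"w9",180,150,460,330,2.8)
E
```

```text
time: 11.2
ee_pos: [0.5718, -0.1155, 0.1878]
tcp_rot: [0.107, 1.568, -0.106]
contact_force: [-0.4, 0.4, -1.2]
gripper_width: 0.364
t 11.2 p [ 0.5718 -0.1155  0.1878] head 1.435 F [-0.4  0.4 -1.2] w mm 32.0
```

View pics/w9.png

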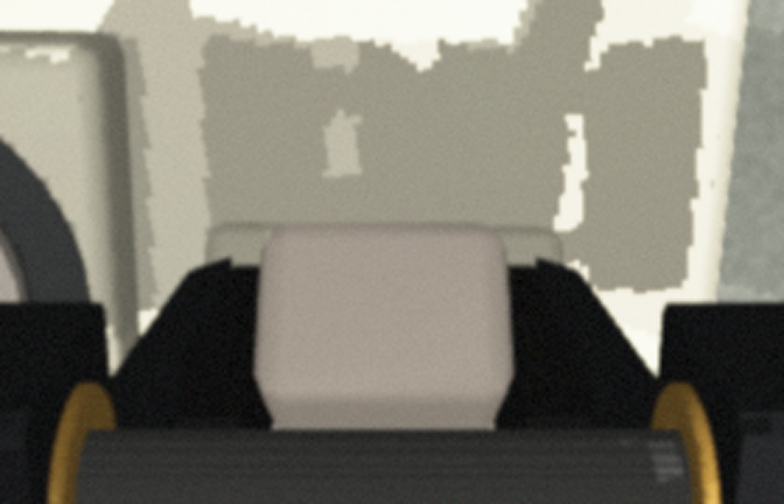

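```bash
python3 -m handwheel '[[[3,0.41,0,0.29,0],[3,0.41,0,0.29,0],[3,0,0,0,0],[3,0,0,0,0]]]' 8
python3 - <<'E'
from h import *
st(); c=cam("wrist"); show(c,"w10",180,150,460,330,2.8)
E
```

```text
time: 11.65
ee_pos: [0.5774, -0.1163, 0.1802]
tcp_rot: [0.107, 1.568, -0.107]
contact_force: [-0.6, 0.1, -0.8]
gripper_width: 0.363
t 11.65 p [ 0.5774 -0.1163  0.1802] head 1.4351 F [-0.6  0.1 -0.8] w mm 32.0
```

View pics/w10.png

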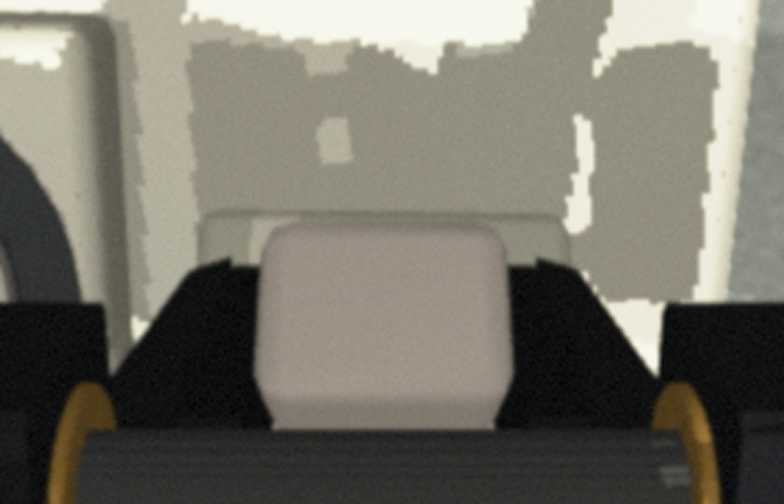

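```bash
python3 -m handwheel '[[[3,-1.8,0,-1.25,0],[3,-1.9,0,-1.3,0],[3,-1.0,0,-0.8,0]]]' 10
python3 -c "
from h import *
st();plan([.411,.2565,.222],1.514,3)"
```

```text
time: 12.0
ee_pos: [0.5442, -0.1119, 0.2291]
tcp_rot: [0.106, 1.566, -0.107]
contact_force: [-0.0, 0.5, -1.2]
gripper_width: 0.361
t 12.0 p [ 0.5442 -0.1119  0.2291] head 1.4351 F [-0.   0.5 -1.2] w mm 31.8
[[[3,0.07,3.86,-2.02,-0.009],[3,0.07,3.87,-1.99,-0.009],[3,0.07,3.89,-1.95,-0.009],[3,0.07,3.91,-1.92,-0.009],[3,0.07,3.92,-1.88,-0.009],[3,0.07,3.94,-1.85,-0.009],[3,0.07,3.96,-1.81,-0.009],[3,0.07,3.97,-1.78,-0.009]]]
[[[3,0.07,3.99,-1.75,-0.009]]]
```

```bash
python3 -m handwheel '[[[3,0.07,3.9,-2.0,-0.009],[3,0.07,3.9,-2.0,-0.009],[3,0.07,3.9,-2.0,-0.009],[3,0.07,3.9,-1.9,-0.009],[3,0.07,3.9,-1.9,-0.009],[3,0.07,3.9,-1.8,-0.009],[3,0.07,3.9,-1.8,-0.009],[3,0.07,4.0,-1.8,-0.009]]]' 10
python3 -m handwheel '[[[3,0.07,4.0,-1.7,-0.009],[3,0,0,0,0],[3,0,0,0,0]]]'
python3 - <<'E'
from h import *
st(); c=cam("wrist"); show(c,"w11",180,120,460,330,2.8)
c=cam("scene"); show(c,"s11",340,100,500,220,5)
plan([.411,.2565,.16],1.514,3)
E
```

```text
time: 12.8
ee_pos: [0.4248, 0.2169, 0.222]
tcp_rot: [0.05, 1.569, -0.05]
contact_force: [0.7, 1.0, -0.8]
gripper_width: 0.361
time: 13.1
ee_pos: [0.4107, 0.257, 0.2211]
tcp_rot: [0.041, 1.57, -0.041]
contact_force: [-0.4, -0.7, -0.2]
gripper_width: 0.366
t 13.1 p [0.4107 0.257  0.2211] head 1.5188 F [-0.4 -0.7 -0.2] w mm 32.3
[[[3,3.05,0.04,-0.03,0.001],[3,3.05,0.04,-0.03,0.001]]]
```

View pics/w11.png

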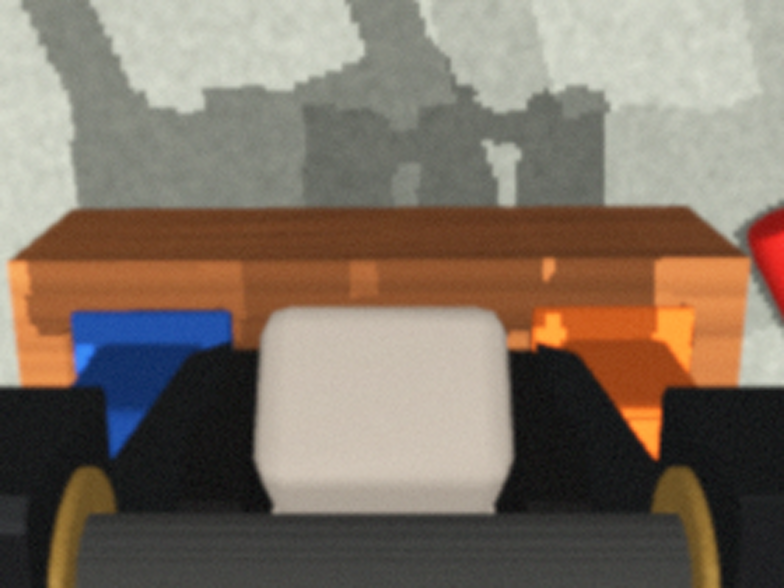

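View pics/s11.png

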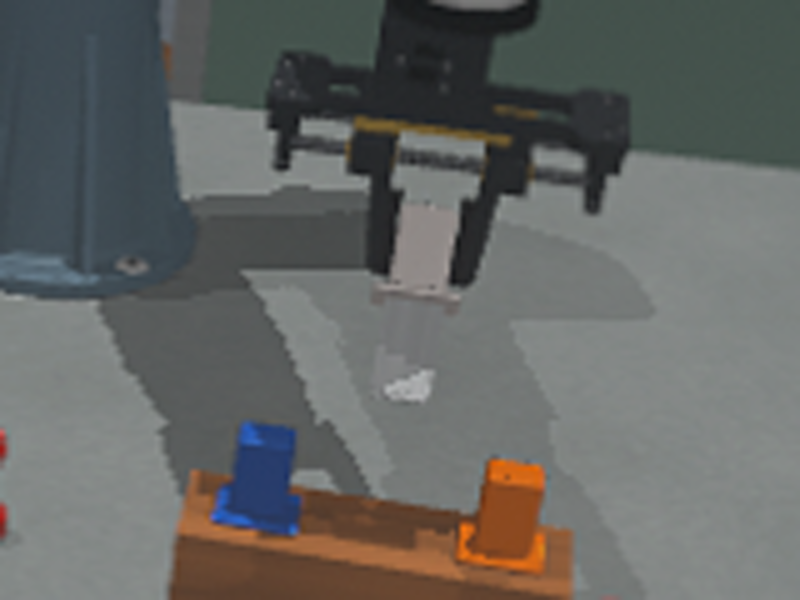

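```bash
python3 - <<'E'
from geo import *
c=mk([0.4107,.257,.2211],[0.041,1.57,-.041])
for n,u,v,z in [('FL',10,262,.065),('FR',748,260,.065),('blue collar L',72,312,.069),('bR',232,310,.069),('oL',533,308,.069),('oR',694,306,.069)]: print(n,onz(c,180+u/2.8,120+v/2.8,z).round(4))
E
```

```text
FL [0.4236 0.1463 0.065 ]
FR [0.4342 0.3636 0.065 ]
blue collar L [0.4387 0.1639 0.069 ]
bR [0.4404 0.2111 0.069 ]
oL [0.4444 0.2995 0.069 ]
oR [0.4463 0.3469 0.069 ]
```

```bash
python3 -m handwheel '[[[3,3.8,0,0,0],[3,3.0,0,0,0],[3,1.0,0,0,0],[3,1.0,0,0,0],[3,0,0,0,0]]]' 8
```

```text
time: 13.7
ee_pos: [0.4114, 0.2557, 0.1327]
tcp_rot: [0.044, 1.571, -0.044]
contact_force: [-0.1, -0.9, -0.4]
gripper_width: 0.358
```

```bash
python3 -m handwheel '[[[3,0.8,0,0.2,0],[3,0,0,1.5,0],[3,0,0,1.5,0],[3,0,0,1.5,0],[3,0,0,0,0]]]' 8
python3 - <<'E'
from h import *
st(); c=cam("wrist"); show(c,"w12",180,120,460,330,2.8)
E
```

```text
time: 14.2
ee_pos: [0.4603, 0.2539, 0.1261]
tcp_rot: [0.044, 1.567, -0.043]
contact_force: [-0.5, -0.4, -1.6]
gripper_width: 0.363
t 14.2 p [0.4603 0.2539 0.1261] head 1.5152 F [-0.5 -0.4 -1.6] w mm 32.0
```

View pics/w12.png

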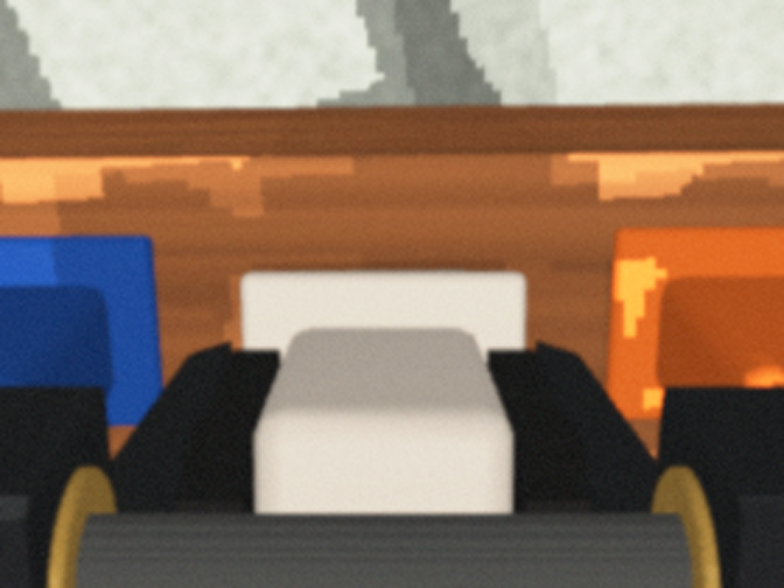

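```bash
python3 -m handwheel '[[[3,0.3,0,0.9,0],[3,0.8,0,-0.6,0],[3,1.0,0,0,0],[3,0.6,0,0,0],[3,0,0,0,0]]]' 8
```

```text
time: 14.75
ee_pos: [0.4605, 0.2536, 0.097]
tcp_rot: [0.043, 1.571, -0.043]
contact_force: [0.4, 0.4, -2.3]
gripper_width: 0.361
```

```bash
python3 -m handwheel '[[[5,0,0,0,0],[5,0,0,0,0],[5,0,0,0,0],[5,-3.0,0,0,0],[5,-3.0,0,0,0]]]' 8
python3 - <<'E'
from h import *
st(); c=cam("wrist"); show(c,"w13",180,120,460,330,2.8)
plan([.467,.3225,.157],1.514,5,2)
E
```

```text
time: 15.25
ee_pos: [0.4602, 0.2534, 0.1579]
tcp_rot: [0.043, 1.573, -0.044]
contact_force: [1.4, 0.6, 0.2]
gripper_width: 0.564
t 15.25 p [0.4602 0.2534 0.1579] head 1.5159 F [1.4 0.6 0.2] w mm 49.7
[[[5,0.35,3.4,-0.01,0.001],[5,0.35,3.4,-0.01,0.001]]]
```

View pics/w13.png

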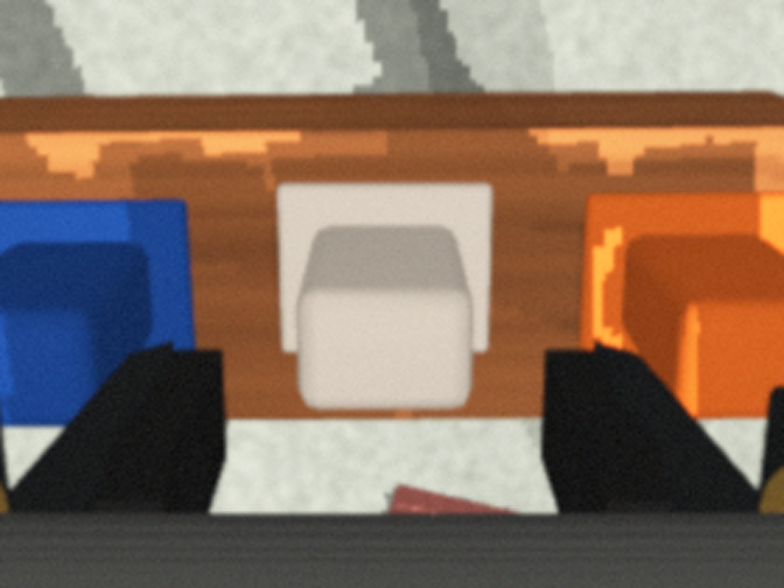

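The white leaf went in without force and is standing in the rack again. Next is the orange leaf.

```bash
python3 -m handwheel '[[[5,0,3.5,0.1,0],[5,0,3.4,0.1,0],[5,0,0,0,0]]]' 8
python3 - <<'E'
from h import *
st(); c=cam("wrist"); show(c,"w14",180,120,460,330,2.8)
print(c['T'].tolist())
E
```

```text
time: 15.6
ee_pos: [0.4672, 0.3254, 0.1586]
tcp_rot: [0.043, 1.569, -0.04]
contact_force: [-0.1, -1.0, 0.1]
gripper_width: 0.566
t 15.6 p [0.4672 0.3254 0.1586] head 1.5185 F [-0.1 -1.   0.1] w mm 49.9
[[0.051907965611820574, -0.962243922872236, -0.2671931810535028, 0.39963250220114], [0.9986494914937273, 0.050599723595342025, 0.011783934461468477, 0.3290080986844397], [0.0021808817847946698, -0.26744401445447036, 0.963570932981644, 0.2863808675092293], [0.0, 0.0, 0.0, 1.0]]
```

View pics/w14.png

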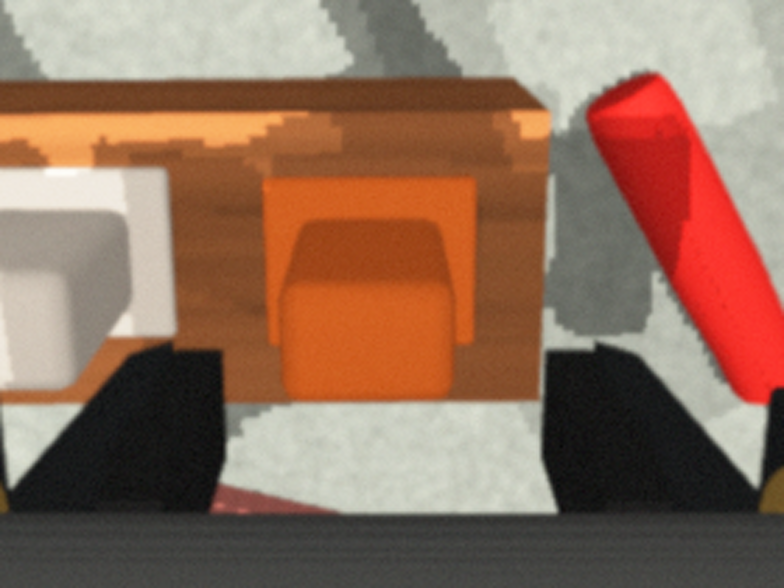

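```bash
python3 - <<'E'
from geo import *
c=mk([0.4672,.3254,.1586],[.043,1.569,-.040])
for n,u,v,z in [('top',367,341,.119),('colF',370,179,.069),('colBack',370,344,.069),('rackF',370,112,.065),('rackB',370,402,.065)]: print(n,onz(c,180+u/2.8,120+v/2.8,z).round(4))
plan([.4655,.3225,.0955],1.514,5,2)
E
```

```text
top [0.4644 0.3229 0.119 ]
colF [0.4461 0.3239 0.069 ]
colBack [0.4849 0.3217 0.069 ]
rackF [0.4319 0.3247 0.065 ]
rackB [0.5013 0.3208 0.065 ]
[[[5,3.13,-0.07,-0.06,0.002],[5,3.13,-0.07,-0.06,0.002]]]
```

```bash
python3 -m handwheel '[[[5,3.1,-0.15,-0.1,0.002],[5,3.1,-0.15,-0.1,0],[5,0,0,0,0],[3,0,0,0,0],[3,0,0,0,0],[3,0,0,0,0],[3,0,0,0,0]]]' 8
python3 -m handwheel '[[[3,-1.5,0,0,0],[3,-1.5,0,0,0],[3,0,0,0,0]]]'
```

```text
time: 16.35
ee_pos: [0.466, 0.32, 0.0979]
tcp_rot: [0.045, 1.567, -0.044]
contact_force: [0.8, -2.0, 5.8]
gripper_width: 0.361
time: 16.65
ee_pos: [0.4664, 0.3205, 0.1293]
tcp_rot: [0.046, 1.566, -0.043]
contact_force: [0.5, -0.1, -0.1]
gripper_width: 0.361
```

```bash
python3 -m handwheel '[[[3,0.15,0,-1.3,0],[3,0.15,0,-1.3,0],[3,0,0,-1.3,0],[3,0,0,-1.2,0],[3,0,0,0,0]]]' 8
python3 - <<'E'
from h import *
st(); c=cam("wrist"); show(c,"w15",180,120,460,330,2.8)
E
```

```text
time: 17.15
ee_pos: [0.4111, 0.3225, 0.1224]
tcp_rot: [0.043, 1.573, -0.044]
contact_force: [0.9, -0.0, -1.0]
gripper_width: 0.364
t 17.15 p [0.4111 0.3225 0.1224] head 1.5153 F [ 0.9 -0.  -1. ] w mm 32.0
```

View pics/w15.png

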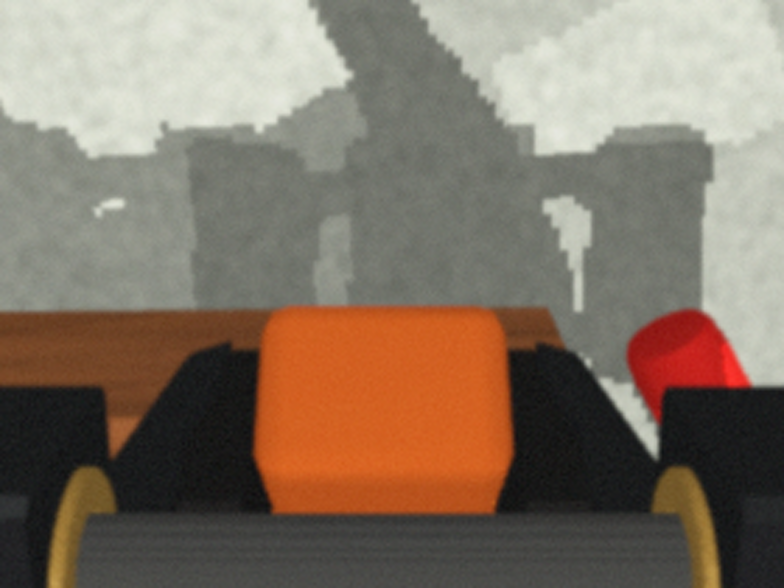

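```bash
python3 -m handwheel '[[[3,-1.8,0,-1.2,0],[3,-2.5,0,-0.8,0],[3,-3.5,0,0,0],[3,-2.4,0,0,0]]]' 10
python3 -c "
from h import *
st();plan([.5439,-.1116,.223],1.436,3)"
```

```text
time: 17.6
ee_pos: [0.3939, 0.3239, 0.2269]
tcp_rot: [0.045, 1.57, -0.044]
contact_force: [0.6, -0.0, -0.6]
gripper_width: 0.356
t 17.6 p [0.3939 0.3239 0.2269] head 1.5142 F [ 0.6 -0.  -0.6] w mm 31.3
[[[3,0.04,-4.26,1.74,0.008],[3,0.04,-4.25,1.78,0.008],[3,0.04,-4.24,1.81,0.008],[3,0.04,-4.22,1.84,0.008],[3,0.04,-4.21,1.88,0.008],[3,0.04,-4.19,1.91,0.008],[3,0.04,-4.18,1.94,0.008],[3,0.04,-4.16,1.97,0.008]]]
[[[3,0.04,-4.15,2.01,0.008],[3,0.04,-4.13,2.04,0.008]]]
```

```bash
python3 -m handwheel '[[[3,0.03,-4.2,1.8,0.008],[3,0.03,-4.2,1.8,0.008],[3,0.03,-4.2,1.8,0.008],[3,0.03,-4.2,1.8,0.008],[3,0.03,-4.2,1.9,0.008],[3,0.03,-4.2,1.9,0.008],[3,0.03,-4.2,1.9,0.008],[3,0.03,-4.2,2.0,0.008]]]'
python3 -m handwheel '[[[3,0.03,-4.2,2.0,0.008],[3,0.03,-4.1,2.0,0.008],[3,0,0,0,0],[3,0,0,0,0]]]'
python3 - <<'E'
from h import *
st(); c=cam("wrist"); show(c,"w16",180,120,460,330,2.8)
E
```

```text
time: 18.4
ee_pos: [0.5139, -0.0257, 0.2225]
tcp_rot: [0.096, 1.569, -0.095]
contact_force: [0.1, 0.1, -1.1]
gripper_width: 0.363
time: 18.8
ee_pos: [0.5428, -0.112, 0.2214]
tcp_rot: [0.11, 1.57, -0.109]
contact_force: [-0.1, -0.1, -2.0]
gripper_width: 0.363
t 18.8 p [ 0.5428 -0.112   0.2214] head 1.4316 F [-0.1 -0.1 -2. ] w mm 32.0
```

View pics/w16.png

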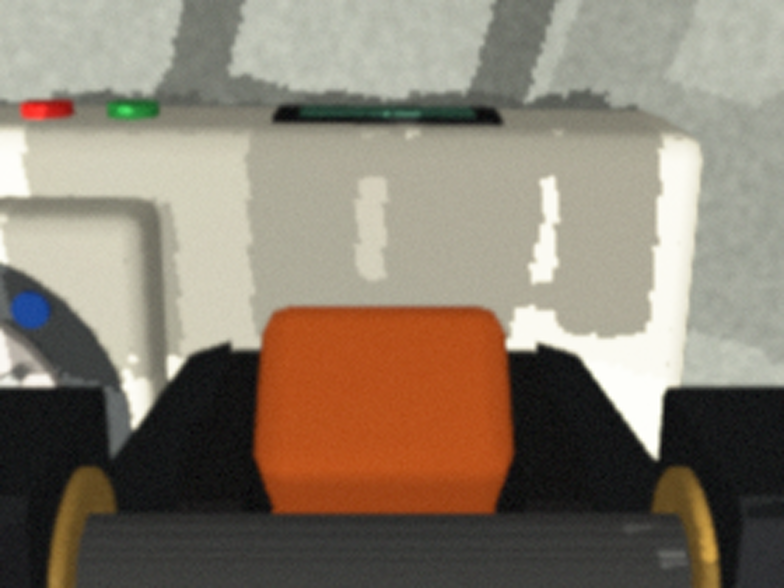

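```bash
python3 -m handwheel '[[[3,0.5,0,0.38,0],[3,0.5,0,0.38,0],[3,0.4,0,0.3,0],[3,0.4,0,0.3,0],[3,0,0,0,0]]]' 7
python3 -m handwheel '[[[3,0.3,0,0.3,0],[3,0.3,0,0.3,0],[3,0,0,0,0]]]'
```

```text
time: 19.35
ee_pos: [0.5565, -0.1125, 0.2031]
tcp_rot: [0.107, 1.569, -0.107]
contact_force: [0.5, -0.1, -1.1]
gripper_width: 0.361
time: 19.65
ee_pos: [0.5627, -0.1138, 0.1975]
tcp_rot: [0.108, 1.568, -0.107]
contact_force: [-0.6, 0.5, -1.3]
gripper_width: 0.364
```

```bash
python3 -m handwheel '[[[3,0.3,0,0.3,0],[3,0.35,0,0.35,0],[3,0,0,0,0]]]' 7
python3 -m handwheel '[[[3,0.4,0,0.4,0],[3,0,0,0,0]]]' 7
```

```text
time: 19.95
ee_pos: [0.5693, -0.1148, 0.191]
tcp_rot: [0.108, 1.568, -0.107]
contact_force: [-0.4, -0.3, -1.4]
gripper_width: 0.36
time: 20.15
ee_pos: [0.5732, -0.1153, 0.187]
tcp_rot: [0.108, 1.568, -0.107]
contact_force: [-0.2, 0.5, -0.7]
gripper_width: 0.361
```

```bash
python3 -m handwheel '[[[3,0.35,0,0.25,0],[3,0.4,0,0.28,0],[3,0,0,0,0]]]' 7
python3 - <<'E'
from h import *
st(); c=cam("wrist"); show(c,"w17",180,120,460,330,2.8)
E
```

```text
time: 20.45
ee_pos: [0.5783, -0.1159, 0.1793]
tcp_rot: [0.108, 1.569, -0.107]
contact_force: [0.5, -0.3, -1.0]
gripper_width: 0.364
t 20.45 p [ 0.5783 -0.1159  0.1793] head 1.434 F [ 0.5 -0.3 -1. ] w mm 32.1
```

View pics/w17.png

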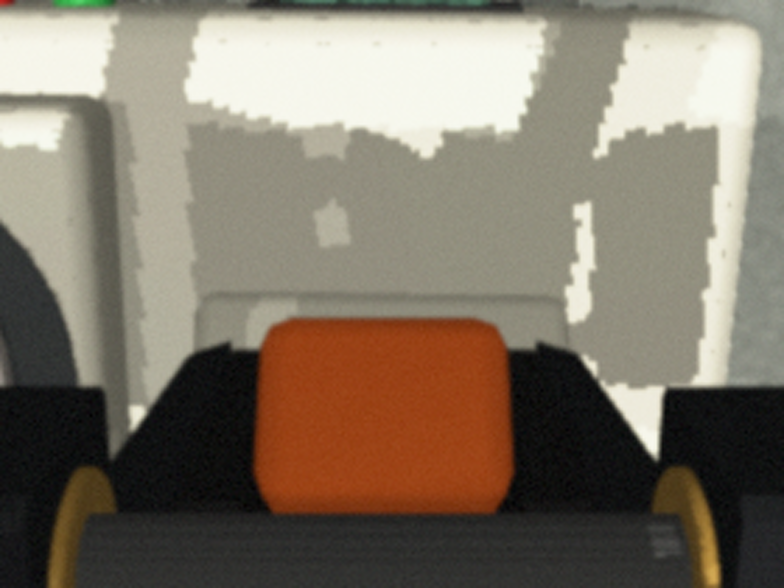

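```bash
python3 -m handwheel '[[[3,-1.9,0,-1.3,0],[3,-1.9,0,-1.3,0],[3,-0.9,0,-0.6,0]]]' 10
python3 -c "
from h import *
st();plan([.4136,.3255,.222],1.514,3)"
```

```text
time: 20.8
ee_pos: [0.5466, -0.1117, 0.2288]
tcp_rot: [0.107, 1.566, -0.108]
contact_force: [0.8, 0.3, -0.6]
gripper_width: 0.362
t 20.8 p [ 0.5466 -0.1117  0.2288] head 1.4341 F [ 0.8  0.3 -0.6] w mm 31.9
[[[3,0.06,4.15,-1.91,-0.008],[3,0.06,4.17,-1.88,-0.008],[3,0.06,4.18,-1.85,-0.008],[3,0.06,4.19,-1.81,-0.008],[3,0.06,4.21,-1.78,-0.008],[3,0.06,4.22,-1.75,-0.008],[3,0.06,4.24,-1.71,-0.008],[3,0.06,4.25,-1.68,-0.008]]]
[[[3,0.06,4.26,-1.64,-0.008],[3,0.06,4.28,-1.61,-0.008]]]
```

```bash
python3 -m handwheel '[[[3,0.06,4.2,-1.9,-0.008],[3,0.06,4.2,-1.9,-0.008],[3,0.06,4.2,-1.9,-0.008],[3,0.06,4.2,-1.8,-0.008],[3,0.06,4.2,-1.8,-0.008],[3,0.06,4.2,-1.8,-0.008],[3,0.06,4.2,-1.7,-0.008],[3,0.06,4.2,-1.7,-0.008]]]' 10
python3 -m handwheel '[[[3,0.06,4.3,-1.6,-0.008],[3,0.06,4.3,-1.6,-0.008],[3,0,0,0,0],[3,0,0,0,0]]]'
python3 - <<'E'
from h import *
st(); c=cam("wrist"); show(c,"w18",180,120,460,330,2.8)
c=cam("scene"); show(c,"s18",340,100,500,220,5)
plan([.4136,.3255,.14],1.514,3,2)
E
```

```text
time: 21.6
ee_pos: [0.4383, 0.2399, 0.2225]
tcp_rot: [0.057, 1.569, -0.057]
contact_force: [0.3, -0.5, -0.2]
gripper_width: 0.364
time: 22.0
ee_pos: [0.4123, 0.327, 0.2208]
tcp_rot: [0.042, 1.57, -0.043]
contact_force: [0.2, 0.7, -1.4]
gripper_width: 0.361
t 22.0 p [0.4123 0.327  0.2208] head 1.5168 F [ 0.2  0.7 -1.4] w mm 31.8
[[[3,4.04,0.0,0.02,-0.0],[3,4.04,0.0,0.02,-0.0]]]
```

View pics/w18.png

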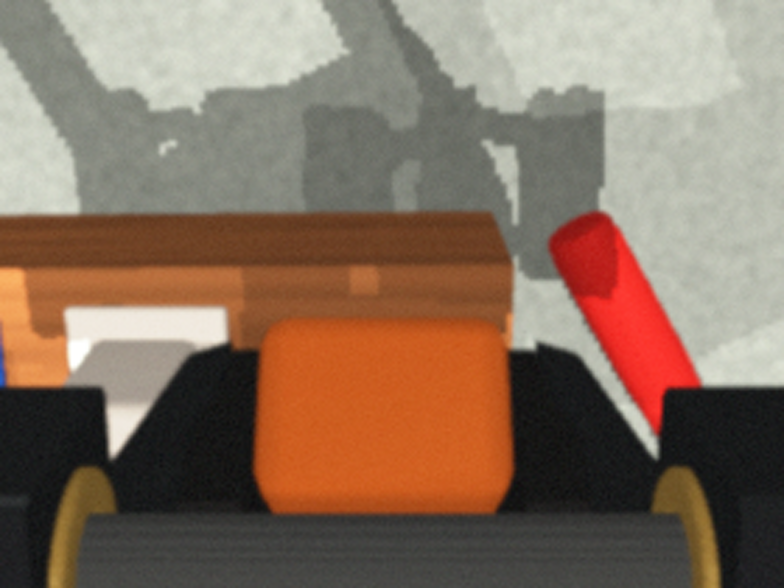

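```bash
python3 -m handwheel '[[[3,4.0,0,0,0],[3,3.5,0,0.0,0],[3,1.0,0,0,0],[3,0.8,0,0,0],[3,0,0,0,0]]]' 8
```

```text
time: 22.6
ee_pos: [0.4137, 0.3257, 0.1284]
tcp_rot: [0.046, 1.57, -0.046]
contact_force: [0.8, -0.1, -0.3]
gripper_width: 0.365
```

```bash
python3 -m handwheel '[[[3,0.4,0,0.2,0],[3,0,0,1.5,0],[3,0,0,1.5,0],[3,0,0,1.5,0],[3,0.2,0,0.8,0],[3,0.5,0,-0.4,0],[3,0,0,0,0]]]' 8
python3 - <<'E'
from h import *
st(); c=cam("wrist"); show(c,"w19",180,120,460,330,2.8)
E
```

```text
time: 23.3
ee_pos: [0.4629, 0.323, 0.1159]
tcp_rot: [0.044, 1.572, -0.045]
contact_force: [0.0, 0.4, -0.6]
gripper_width: 0.364
t 23.3 p [0.4629 0.323  0.1159] head 1.5138 F [ 0.   0.4 -0.6] w mm 32.1
```

View pics/w19.png

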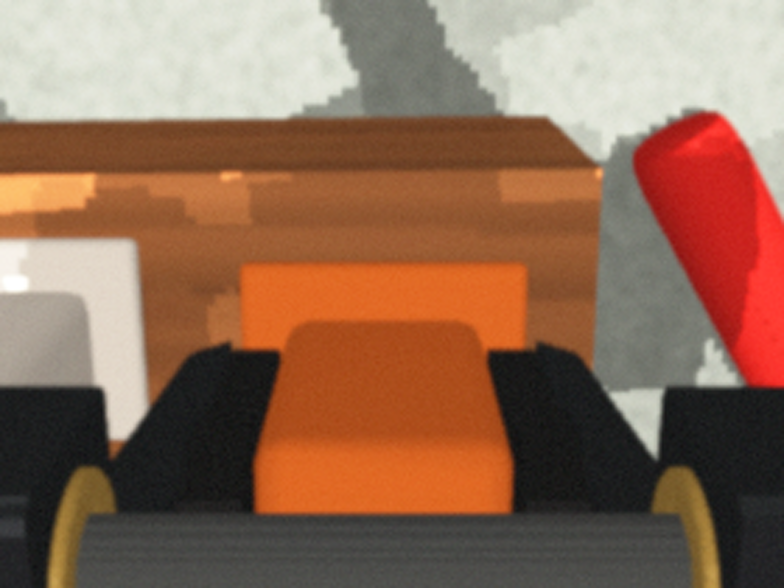

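```bash
python3 -m handwheel '[[[3,0.9,0,0,0],[3,0.8,0,0,0],[3,0,0,0,0],[5,0,0,0,0],[5,0,0,0,0],[5,0,0,0,0],[5,-3,0,0,0],[5,-3,0,0,0]]]' 8
python3 - <<'E'
from h import *
st(); c=cam("wrist"); show(c,"w20",180,120,460,330,2.8)
plan([.46,.185,.157],1.514,5)
E
```

```text
time: 24.15
ee_pos: [0.463, 0.323, 0.16]
tcp_rot: [0.044, 1.573, -0.045]
contact_force: [0.1, -0.7, -0.1]
gripper_width: 0.571
t 24.15 p [0.463 0.323 0.16 ] head 1.5139 F [ 0.1 -0.7 -0.1] w mm 50.3
[[[5,0.29,-4.65,0.06,0.0],[5,0.29,-4.65,0.06,0.0],[5,0.29,-4.65,0.06,0.0]]]
```

View pics/w20.png

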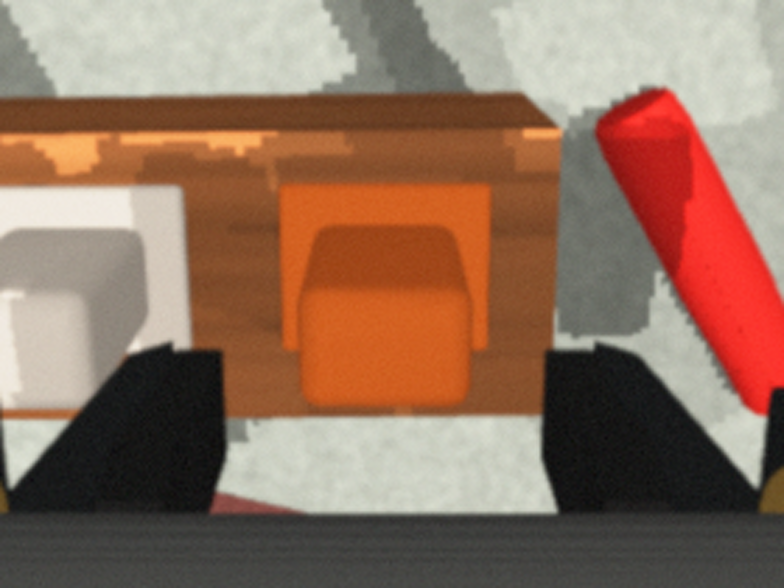

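The orange leaf went in freely and is back standing in the rack. Next is the blue leaf.

```bash
python3 -m handwheel '[[[5,0,-4.7,0.06,0],[5,0,-4.6,0.06,0],[5,0,-4.6,0.06,0],[5,0,0,0,0],[5,0,0,0,0]]]' 8
python3 - <<'E'
from h import *
st(); c=cam("wrist"); show(c,"w21",180,120,460,330,2.8)
E
```

```text
time: 24.7
ee_pos: [0.4582, 0.1837, 0.1605]
tcp_rot: [0.047, 1.569, -0.046]
contact_force: [-0.6, -0.0, 0.1]
gripper_width: 0.567
t 24.7 p [0.4582 0.1837 0.1605] head 1.5113 F [-0.6 -0.   0.1] w mm 49.9
```

View pics/w21.png

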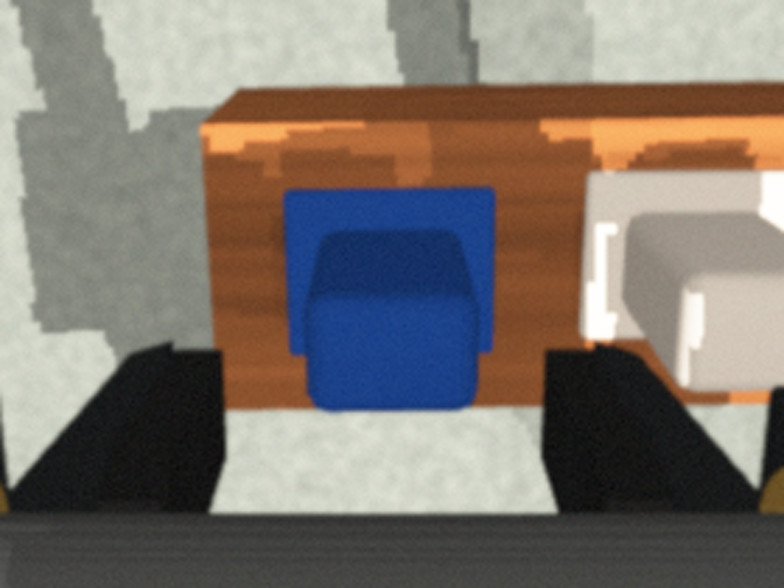

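```bash
python3 - <<'E'
from geo import *
c=mk([0.4582,.1837,.1605],[.047,1.569,-.046])
for n,u,v,z in [('top',392,351,.119),('colF',390,189,.069),('colBack',390,353,.069),('rackF',390,122,.065),('rackB',390,408,.065)]: print(n,onz(c,180+u/2.8,120+v/2.8,z).round(4))
plan([.4595,.1835,.0955],1.514,5,2)
E
```

```text
top [0.4583 0.1854 0.119 ]
colF [0.44   0.1865 0.069 ]
colBack [0.4792 0.1843 0.069 ]
rackF [0.4257 0.1873 0.065 ]
rackB [0.495  0.1834 0.065 ]
[[[5,3.25,-0.05,0.07,-0.001],[5,3.25,-0.05,0.07,-0.001]]]
```

```bash
python3 -m handwheel '[[[5,3.2,0.05,0.05,0],[5,3.1,0.05,0.05,0],[5,0,0,0,0],[3,0,0,0,0],[3,0,0,0,0],[3,0,0,0,0],[3,0,0,0,0]]]' 8
python3 -m handwheel '[[[3,-1.8,0,0,0],[3,-1.7,0,0,0],[3,0,0,0,0]]]'
```

```text
time: 25.45
ee_pos: [0.4599, 0.186, 0.0986]
tcp_rot: [0.045, 1.567, -0.044]
contact_force: [-1.3, 2.3, 5.3]
gripper_width: 0.363
time: 25.75
ee_pos: [0.4605, 0.1856, 0.1345]
tcp_rot: [0.045, 1.565, -0.044]
contact_force: [-0.5, 0.7, -0.2]
gripper_width: 0.363
```

```bash
python3 -m handwheel '[[[3,0.2,0,-1.3,0],[3,0.1,0,-1.3,0],[3,0,0,-1.2,0],[3,0,0,-1.2,0],[3,0,0,0,0]]]' 8
python3 - <<'E'
from h import *
st(); c=cam("wrist"); show(c,"w22",180,120,460,330,2.8)
E
```

```text
time: 26.25
ee_pos: [0.4067, 0.1883, 0.1286]
tcp_rot: [0.044, 1.572, -0.044]
contact_force: [0.3, -0.5, -1.2]
gripper_width: 0.36
t 26.25 p [0.4067 0.1883 0.1286] head 1.5147 F [ 0.3 -0.5 -1.2] w mm 31.7
```

View pics/w22.png

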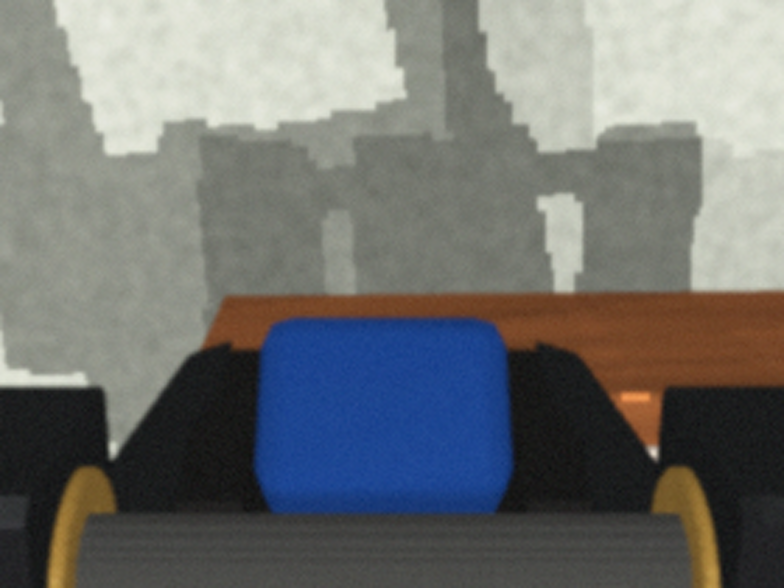

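```bash
python3 -m handwheel '[[[3,-1.8,0,-1.2,0],[3,-2.5,0,-0.8,0],[3,-3.5,0,0,0],[3,-1.8,0,0,0]]]' 10
python3 -c "
from h import *
st();plan([.5465,-.112,.2237],1.436,3)"
```

```text
time: 26.7
ee_pos: [0.3897, 0.1896, 0.2276]
tcp_rot: [0.045, 1.568, -0.044]
contact_force: [-0.0, -0.8, -0.7]
gripper_width: 0.364
t 26.7 p [0.3897 0.1896 0.2276] head 1.5142 F [-0.  -0.8 -0.7] w mm 32.1
[[[3,0.05,-3.65,2.17,0.01],[3,0.05,-3.63,2.21,0.01],[3,0.05,-3.61,2.24,0.01],[3,0.05,-3.59,2.28,0.01],[3,0.05,-3.57,2.31,0.01],[3,0.05,-3.54,2.35,0.01],[3,0.05,-3.52,2.38,0.01],[3,0.05,-3.5,2.42,0.01]]]
```

```bash
python3 -m handwheel '[[[3,0.04,-3.6,2.2,0.01],[3,0.04,-3.6,2.2,0.01],[3,0.04,-3.6,2.3,0.01],[3,0.04,-3.6,2.3,0.01],[3,0.04,-3.6,2.3,0.01],[3,0.04,-3.6,2.3,0.01],[3,0.04,-3.5,2.4,0.01],[3,0.04,-3.5,2.4,0.01]]]'
python3 -m handwheel '[[[3,0,0,0,0],[3,0,0,0,0],[3,0,0,0,0]]]' 7
python3 - <<'E'
from h import *
st(); c=cam("wrist"); show(c,"w23",180,120,460,330,2.8)
plan([.5465,-.112,.2237],1.436,3)
E
```

```text
time: 27.5
ee_pos: [0.5464, -0.1142, 0.2215]
tcp_rot: [0.108, 1.569, -0.108]
contact_force: [0.2, 0.4, -0.4]
gripper_width: 0.363
time: 27.8
ee_pos: [0.5453, -0.1115, 0.2213]
tcp_rot: [0.108, 1.569, -0.106]
contact_force: [-1.0, -0.0, -0.7]
gripper_width: 0.363
t 27.8 p [ 0.5453 -0.1115  0.2213] head 1.4345 F [-1.  -0.  -0.7] w mm 32.0
[[[3,-0.22,-0.06,0.13,-0.001]]]
```

View pics/w23.png

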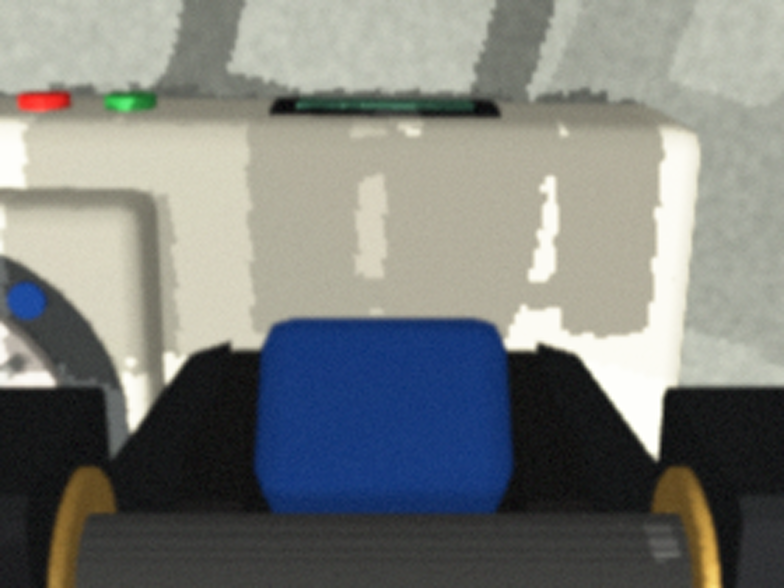

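```bash
python3 -m handwheel '[[[3,0.4,0,0.5,0],[3,0.4,0,0.35,0],[3,0.3,0,0.25,0],[3,0,0,0,0]]]' 7
python3 -m handwheel '[[[3,0.25,0,0.17,0],[3,0.16,0,0.12,0],[3,0,0,0,0]]]'
```

```text
time: 28.25
ee_pos: [0.5567, -0.1134, 0.2101]
tcp_rot: [0.107, 1.569, -0.107]
contact_force: [-0.5, 0.7, -0.4]
gripper_width: 0.363
time: 28.55
ee_pos: [0.5594, -0.1142, 0.2063]
tcp_rot: [0.108, 1.569, -0.107]
contact_force: [-1.6, -1.1, -0.5]
gripper_width: 0.363
```

```bash
python3 -m handwheel '[[[3,0.25,0,0.17,0],[3,0,0,0,0]]]' 7
python3 -m handwheel '[[[3,0.25,0,0.17,0],[3,0,0,0,0]]]'
```

```text
time: 28.75
ee_pos: [0.5614, -0.1146, 0.2039]
tcp_rot: [0.108, 1.568, -0.107]
contact_force: [-1.1, -0.4, -0.6]
gripper_width: 0.359
time: 28.95
ee_pos: [0.5631, -0.1148, 0.2019]
tcp_rot: [0.107, 1.568, -0.108]
contact_force: [-3.6, -0.0, 2.6]
gripper_width: 0.359
```

```bash
python3 - <<'E'
from h import *
st(); c=cam("wrist"); show(c,"w24",180,120,460,330,2.8)
st()
E
python3 -m handwheel '[[[3,0,0,-0.25,0],[3,0,0,0,0]]]' 7
python3 -m handwheel '[[[3,0.16,0,0.11,0],[3,0,0,0,0]]]' 7
```

```text
t 28.95 p [ 0.5631 -0.1148  0.2019] head 1.4339 F [-3.6 -0.   2.6] w mm 31.6
t 29.0 p [ 0.5631 -0.1148  0.202 ] head 1.434 F [-2.2  0.1  1.4] w mm 32.0
time: 29.2
ee_pos: [0.5609, -0.1145, 0.2019]
tcp_rot: [0.107, 1.567, -0.108]
contact_force: [0.6, 0.2, -0.2]
gripper_width: 0.364
time: 29.4
ee_pos: [0.5616, -0.1146, 0.2004]
tcp_rot: [0.107, 1.568, -0.107]
contact_force: [-2.6, 0.8, 3.5]
gripper_width: 0.363
```

View pics/w24.png

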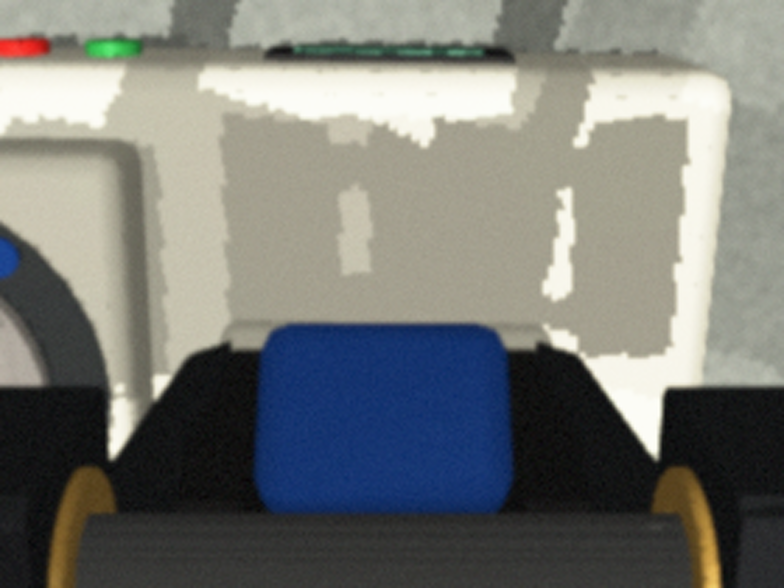

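```bash
python3 -m handwheel '[[[3,-0.17,0,0.25,0],[3,0,0,0,0]]]' 7
python3 -m handwheel '[[[3,0.1,0,0.07,0],[3,0,0,0,0]]]' 7
python3 -m handwheel '[[[3,0.1,0,0.07,0],[3,0,0,0,0]]]' 7
```

```text
time: 29.6
ee_pos: [0.5638, -0.1148, 0.2019]
tcp_rot: [0.108, 1.569, -0.107]
contact_force: [-6.0, 0.6, 3.3]
gripper_width: 0.364
time: 29.8
ee_pos: [0.5645, -0.115, 0.2011]
tcp_rot: [0.107, 1.569, -0.107]
contact_force: [-6.4, 0.7, 5.7]
gripper_width: 0.362
time: 30.0
ee_pos: [0.5652, -0.1151, 0.2003]
tcp_rot: [0.107, 1.569, -0.107]
contact_force: [-5.9, 1.3, 8.0]
gripper_width: 0.363
```

```bash
python3 - <<'E'
from h import *
c=cam("wrist"); show(c,"w25",180,120,460,330,2.8)
st()
E
python3 -m handwheel '[[[3,-0.25,0,-0.17,0],[3,0,0,0,0]]]' 7
```

```text
t 30.05 p [ 0.5652 -0.1151  0.2003] head 1.4341 F [-6.   0.4  7.5] w mm 31.8
time: 30.25
ee_pos: [0.5639, -0.1148, 0.2022]
tcp_rot: [0.107, 1.567, -0.107]
contact_force: [-0.4, 1.2, -0.8]
gripper_width: 0.362
```

View pics/w25.png

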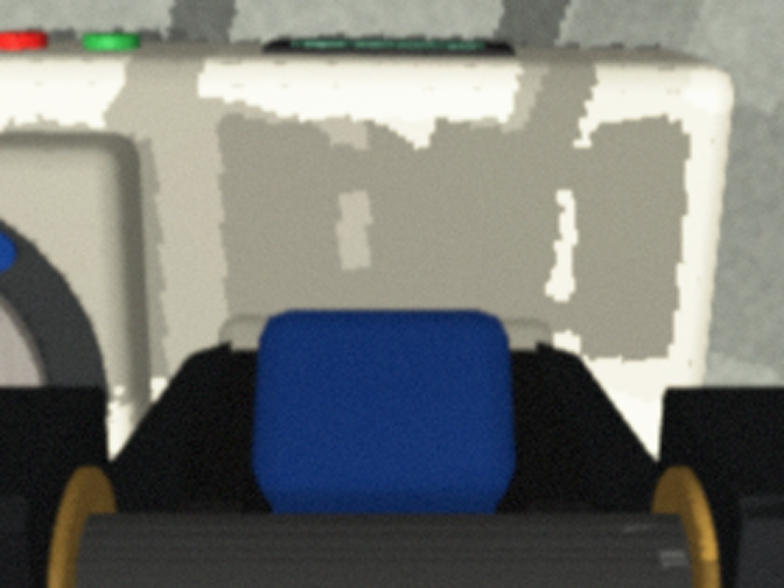

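The blue leaf stops near the mouth with purely axial force at every lateral offset I tried, and its handle starts to slip in the grip. White and orange both passed that depth with no force, so blue binds. I'll put it back.

```bash
python3 -m handwheel '[[[3,-1.6,0,-1.1,0],[3,-1.2,0,-0.8,0]]]' 10
python3 -c "
from h import *
st();plan([.4073,.188,.224],1.514,3)"
```

```text
time: 30.45
ee_pos: [0.5447, -0.1121, 0.2304]
tcp_rot: [0.108, 1.568, -0.107]
contact_force: [0.3, -0.1, -1.3]
gripper_width: 0.36
t 30.45 p [ 0.5447 -0.1121  0.2304] head 1.4341 F [ 0.3 -0.1 -1.3] w mm 31.7
[[[3,0.09,3.98,-2.53,-0.011],[3,0.09,4.01,-2.48,-0.011],[3,0.09,4.04,-2.44,-0.011],[3,0.09,4.06,-2.39,-0.011],[3,0.09,4.09,-2.34,-0.011],[3,0.09,4.12,-2.3,-0.011],[3,0.09,4.14,-2.25,-0.011]]]
```

```bash
python3 -m handwheel '[[[3,0.09,4.0,-2.5,-0.011],[3,0.09,4.0,-2.5,-0.011],[3,0.09,4.0,-2.4,-0.011],[3,0.09,4.1,-2.4,-0.011],[3,0.09,4.1,-2.3,-0.011],[3,0.09,4.1,-2.3,-0.011],[3,0.09,4.1,-2.2,-0.011],[3,0,0,0,0]]]' 10
python3 -m handwheel '[[[3,0,0,0,0],[3,0,0,0,0]]]'
python3 - <<'E'
from h import *
st(); c=cam("wrist"); show(c,"w26",180,120,460,330,2.8)
plan([.4073,.188,.14],1.514,3,2)
E
```

```text
time: 31.25
ee_pos: [0.4067, 0.1917, 0.2243]
tcp_rot: [0.043, 1.57, -0.04]
contact_force: [0.1, -0.5, -1.5]
gripper_width: 0.363
time: 31.45
ee_pos: [0.4099, 0.1869, 0.2243]
tcp_rot: [0.047, 1.569, -0.048]
contact_force: [-0.1, -0.5, -0.8]
gripper_width: 0.362
t 31.45 p [0.4099 0.1869 0.2243] head 1.5104 F [-0.1 -0.5 -0.8] w mm 31.9
[[[3,4.21,0.06,-0.14,-0.002],[3,4.21,0.07,-0.14,-0.002]]]
```

View pics/w26.png

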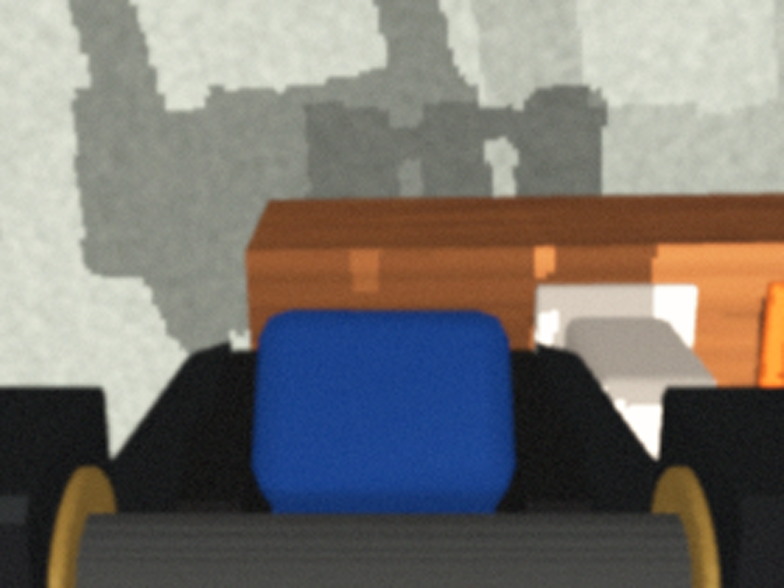

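```bash
python3 -m handwheel '[[[3,4.2,0.05,-0.1,0],[3,4.0,0.05,-0.15,0],[3,0.6,0,0,0],[3,0.6,0,0,0],[3,0,0,0,0]]]' 8
```

```text
time: 32.0
ee_pos: [0.4078, 0.188, 0.1306]
tcp_rot: [0.048, 1.57, -0.048]
contact_force: [-0.1, 0.3, 0.3]
gripper_width: 0.364
```

```bash
python3 -m handwheel '[[[3,0.4,0,0,0],[3,0.3,0,0.1,0],[3,0,0,0,0]]]' 8
python3 -c "
from h import *
c=cam('scene'); show(c,'s27',340,130,500,250,5)"
```

```text
time: 32.3
ee_pos: [0.4089, 0.1886, 0.1237]
tcp_rot: [0.047, 1.568, -0.047]
contact_force: [2.2, -0.2, -1.3]
gripper_width: 0.363
```

View pics/s27.png

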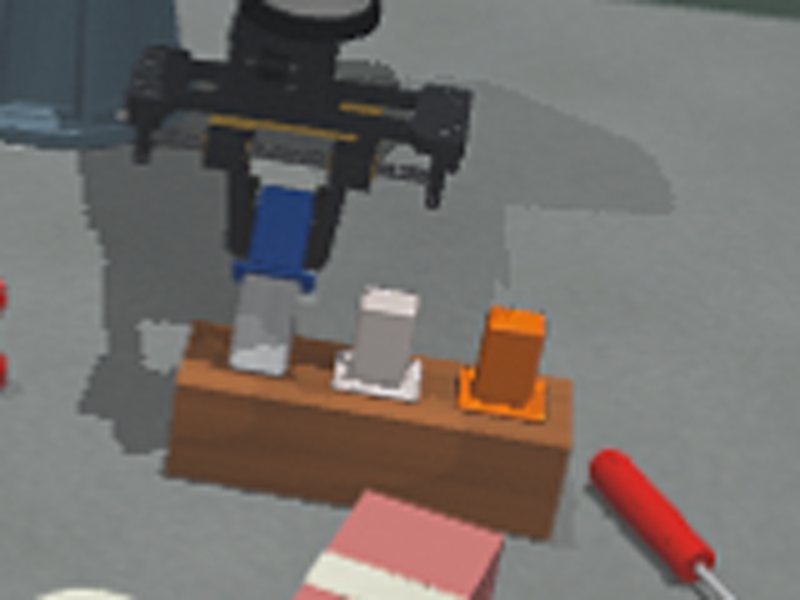

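```bash
python3 -m handwheel '[[[3,0.3,0,0.3,0],[3,0.2,0,0.3,0],[3,0,0,0,0]]]' 8
```

```text
time: 32.65
ee_pos: [0.4133, 0.1884, 0.1179]
tcp_rot: [0.047, 1.573, -0.047]
contact_force: [-3.4, 1.4, 4.9]
gripper_width: 0.361
```

```bash
python3 -m handwheel '[[[3,-0.2,0,0.8,0],[3,0,0,1.0,0],[3,0,0,0,0]]]' 8
python3 - <<'E'
from h import *
c=cam("wrist"); show(c,"w28",180,120,460,330,2.8)
c=cam("scene"); show(c,"s28",370,160,450,220,8)
E
```

```text
time: 32.95
ee_pos: [0.4321, 0.1872, 0.1199]
tcp_rot: [0.047, 1.571, -0.047]
contact_force: [-0.2, 0.9, 2.4]
gripper_width: 0.361
```

View pics/w28.png

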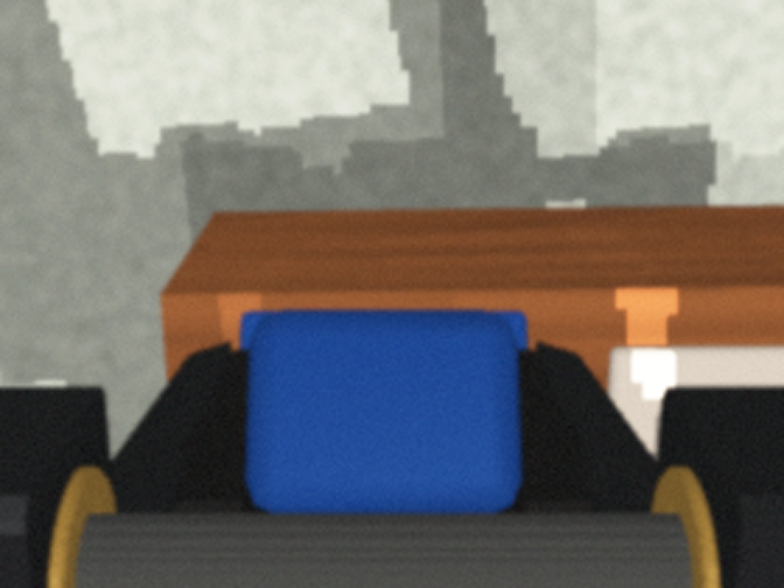

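View pics/s28.png

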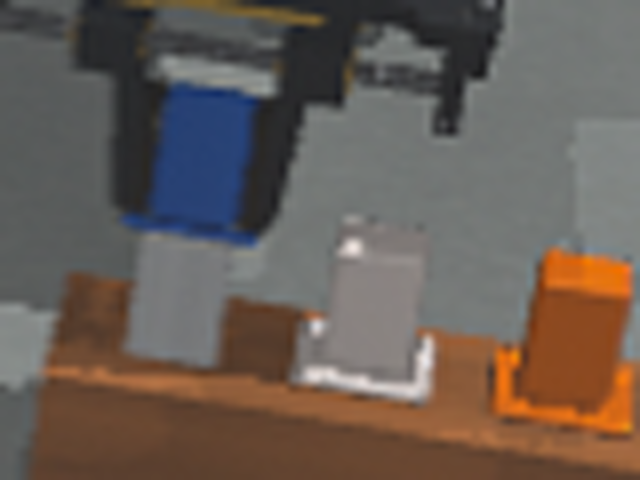

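```bash
python3 - <<'E'
from h import *
c=cam("scene")
f=np.array([.9985,-.055,0]);C=np.array([.4603,.1845,.065])
for d in (-35,-11,0,11,13,20,35): 
    q=proj(c,C+f*d/1000); print(d,q.round(1),((q-[370,160])*8).round(0))
show(c,'s29',370,160,450,220,8)
E
```

```text
-35 [391.4 194.8] [171. 279.]
-11 [390.4 199.1] [163. 313.]
0 [389.9 201.1] [159. 329.]
11 [389.4 203.1] [155. 345.]
13 [389.3 203.5] [154. 348.]
20 [389.  204.8] [152. 358.]
35 [388.3 207.6] [146. 381.]
```

```bash
python3 -m handwheel '[[[3,0,0,1.0,0],[3,0,0,1.0,0],[3,0,0,0.6,0],[3,0,0,0,0]]]' 8
python3 - <<'E'
from h import *
c=cam("wrist"); show(c,"w30",180,120,460,330,2.8)
E
```

```text
time: 33.5
ee_pos: [0.4588, 0.1854, 0.1198]
tcp_rot: [0.047, 1.57, -0.047]
contact_force: [-0.2, 0.5, -1.0]
gripper_width: 0.364
```

View pics/w30.png

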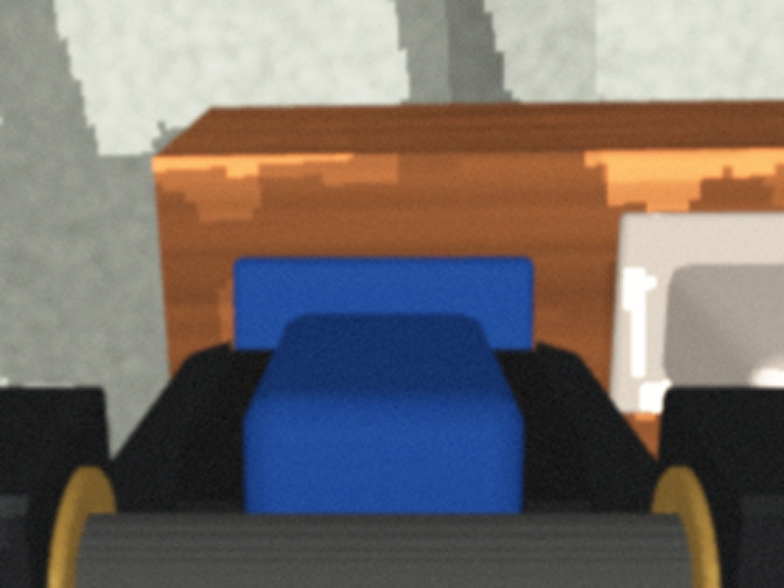

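```bash
python3 -m handwheel '[[[3,0.9,0,0.3,0],[3,0.8,0,0.1,0],[3,0.4,0,0,0],[3,0,0,0,0]]]' 8
```

```text
time: 33.95
ee_pos: [0.4613, 0.1852, 0.098]
tcp_rot: [0.047, 1.571, -0.047]
contact_force: [-0.3, -1.1, -0.9]
gripper_width: 0.36
```

```bash
python3 -m handwheel '[[[3,0.25,0,0,0],[3,0.2,0,0,0],[3,0,0,0,0]]]' 8
```

```text
time: 34.25
ee_pos: [0.4615, 0.1854, 0.0943]
tcp_rot: [0.047, 1.571, -0.047]
contact_force: [-1.6, -1.2, -1.0]
gripper_width: 0.362
```

```bash
python3 -m handwheel '[[[5,0,0,0,0],[5,0,0,0,0],[5,0,0,0,0],[5,-3,0,0,0],[5,-3.5,0,0,0],[5,-2,0,0,0]]]' 8
python3 - <<'E'
from h import *
st(); c=cam("wrist"); show(c,"w31",180,120,460,330,2.8)
c=cam("scene"); show(c,'s31',340,130,500,250,5)
c=cam("top"); show(c,'t31',370,130,430,200,8)
E
```

```text
time: 34.85
ee_pos: [0.463, 0.1856, 0.1822]
tcp_rot: [0.047, 1.567, -0.046]
contact_force: [0.2, -0.4, -0.2]
gripper_width: 0.57
t 34.85 p [0.463  0.1856 0.1822] head 1.511 F [ 0.2 -0.4 -0.2] w mm 50.2
```

View pics/w31.png

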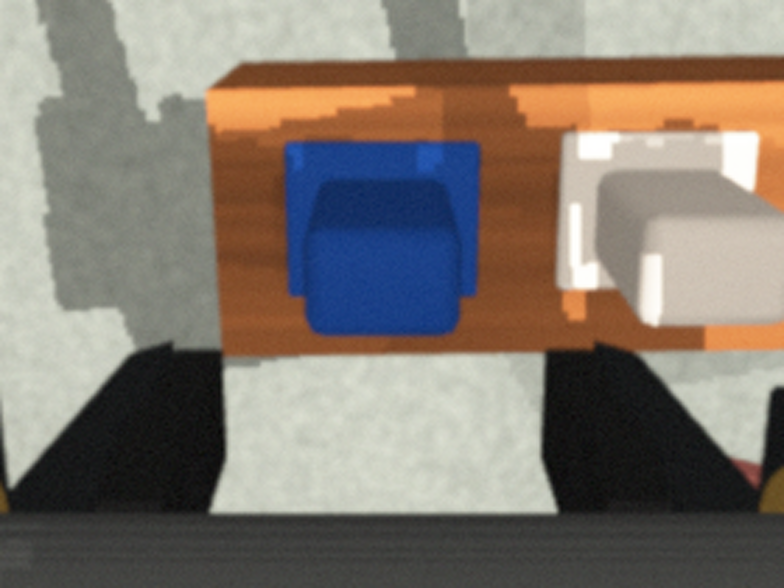

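View pics/s31.png

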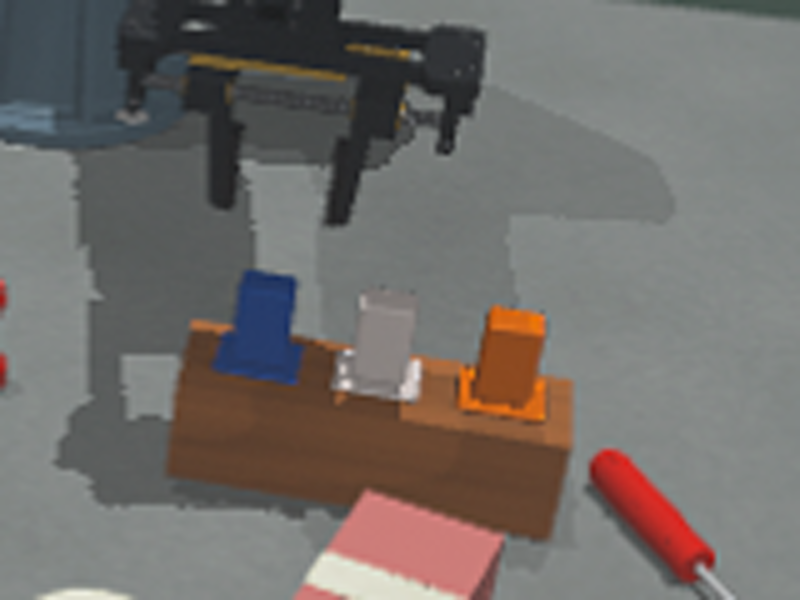

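View pics/t31.png

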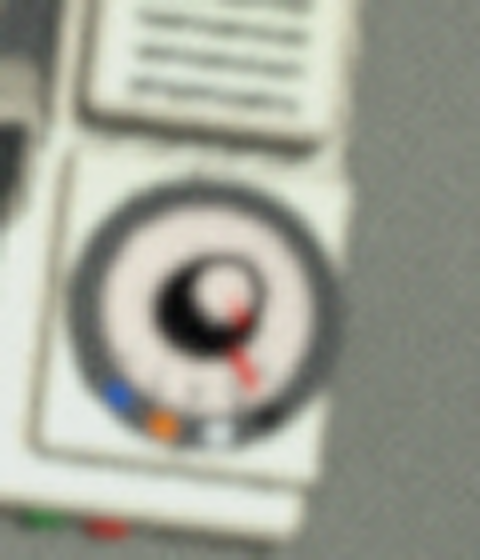

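All three leaves are standing in the rack, and the top view shows the pointer at the parked notch. Now the selector.

```bash
python3 -c "
from h import *
st();plan([.585,-.2485,.215],.35,6.0)"
```

```text
t 35.0 p [0.4629 0.1855 0.1809] head 1.511 F [-0.8  0.3  0.4] w mm 50.0
[[[6.0,-0.34,-4.26,1.48,0.116],[6.0,-0.34,-4.06,1.96,0.116],[6.0,-0.33,-3.8,2.42,0.116],[6.0,-0.33,-3.5,2.84,0.116],[6.0,-0.33,-3.15,3.23,0.116],[6.0,-0.33,-2.75,3.57,0.116],[6.0,-0.33,-2.32,3.87,0.116],[6.0,-0.33,-1.85,4.11,0.116]]]
[[[6.0,-0.33,-1.37,4.3,0.116],[6.0,-0.32,-0.86,4.43,0.116]]]
```

```bash
python3 -m handwheel '[[[6,-1.5,-4.2,1.5,0.116],[6,-1.0,-4.0,2.0,0.116],[6,-0.9,-3.8,2.4,0.116],[6,0,-3.5,2.8,0.116],[6,0,-3.1,3.2,0.116],[6,0,-2.7,3.6,0.116],[6,0,-2.3,3.9,0.116],[6,0,-1.8,4.1,0.116]]]'
python3 -m handwheel '[[[6,0,-1.4,4.3,0.116],[6,0,-0.9,4.4,0.116],[6,0,0,0,0],[6,0,0,0,0]]]'
python3 - <<'E'
from h import *
st(); c=cam("wrist"); show(c,"w32",)
print([(np.round(d['extent'],1).tolist(),round(d['p'],2)) for d in find_in("wrist","knob_grip")][:3])
E
```

```text
time: 35.8
ee_pos: [0.5604, -0.1609, 0.2114]
tcp_rot: [0.774, 1.431, -0.774]
contact_force: [-0.1, -0.1, -0.2]
gripper_width: 0.677
time: 36.2
ee_pos: [0.5837, -0.2467, 0.211]
tcp_rot: [0.948, 1.359, -0.948]
contact_force: [0.1, 0.4, -1.5]
gripper_width: 0.68
t 36.2 p [ 0.5837 -0.2467  0.211 ] head 0.35 F [ 0.1  0.4 -1.5] w mm 59.9
[([272.1, 180.1, 357.4, 256.6], 0.66)]
```

View pics/w32.png

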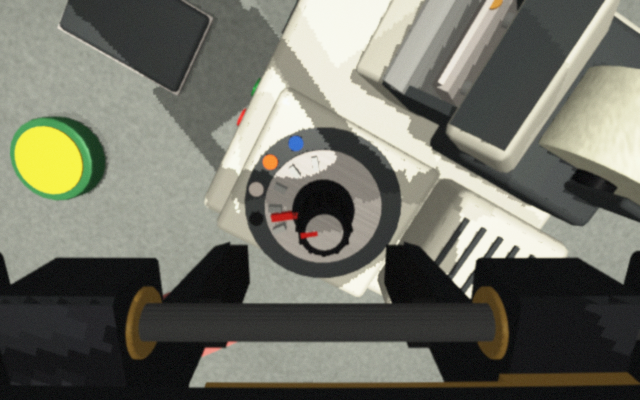

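```bash
python3 - <<'E'
from geo import *
f=cv2.imread('pics/w32.png'); cv2.imwrite('pics/w32a.png',cv2.resize(f[120:285,235:410],None,fx=3.6,fy=3.6,interpolation=cv2.INTER_CUBIC))
p=[0.5837,-.2467,.211]; rv=[0.948,1.359,-.948]; c=mk(p,rv)
for z in (.135,.14,.145,.15):print(z,onz(c,325,233,z).round(4))
t=cam("top"); s=cam("scene"); show(s,'s32',200,160,270,210,10)
print(tri([(c,325,233),(t,397.75,166.25)]))
E
```

```text
0.135 [ 0.5902 -0.2504  0.135 ]
0.14 [ 0.5895 -0.2488  0.14  ]
0.145 [ 0.5888 -0.2471  0.145 ]
0.15 [ 0.588  -0.2454  0.15  ]
(array([ 0.59106629, -0.25249889,  0.12877825]), [np.float64(0.10788975384647112), np.float64(0.02100159566271843)])
```

View pics/w32a.png

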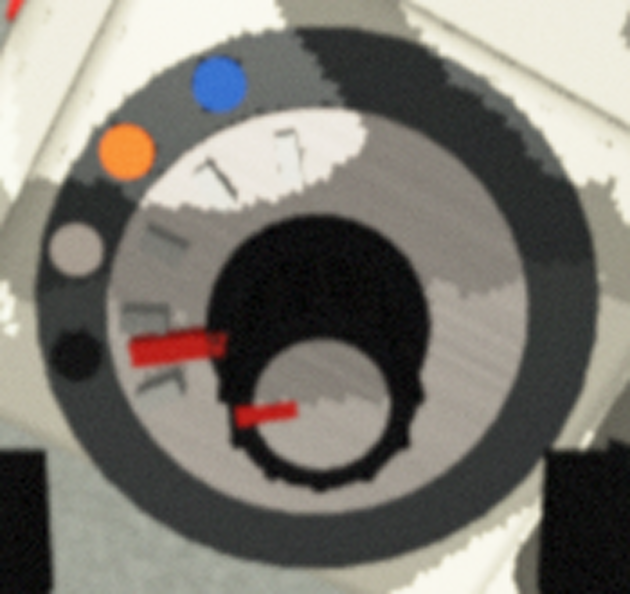

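View pics/s32.png

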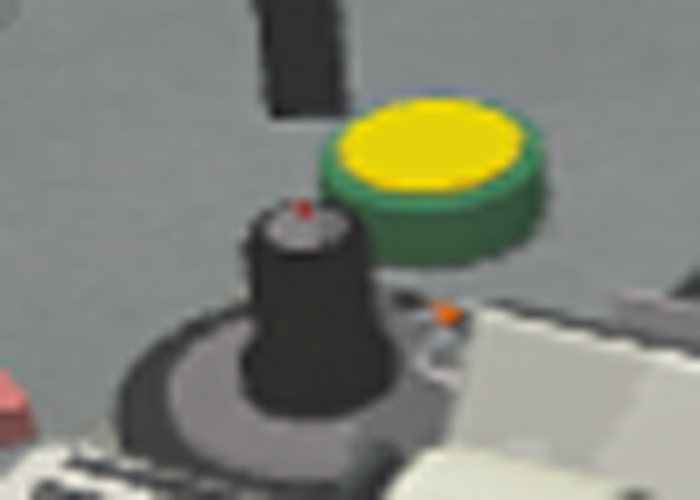

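```bash
python3 - <<'E'
from geo import *
p=[0.5837,-.2467,.211]; rv=[0.948,1.359,-.948]; c=mk(p,rv)
t=cam("top"); s=cam("scene")
print(tri([(c,324.4,232.5),(s,230.5,182.9)]),tri([(c,324.4,232.5),(s,230.5,182.9),(t,397.75,166.25)]))
# disc centre from wrist (z ~ .10?), 
for z in (.09,.10,.11):print(z,onz(c,235+318/3.6,120+300/3.6,z).round(4))
E
```

```text
(array([ 0.58895496, -0.2474661 ,  0.13757883]), [np.float64(3.165106703306154), np.float64(0.6946512315638238)]) (array([ 0.58906476, -0.24877106,  0.13740716]), [np.float64(1.2310927878823223), np.float64(1.1397578983407233), np.float64(0.7566417754741057)])
0.09 [ 0.5878 -0.2448  0.09  ]
0.1 [ 0.5867 -0.2423  0.1   ]
0.11 [ 0.5856 -0.2397  0.11  ]
```

```bash
python3 -c "
from h import *
st();plan([.589,-.2478,.16],.35,6.0,2)"
```

```text
t 36.5 p [ 0.5847 -0.2449  0.2136] head 0.353 F [-0.3  1.  -0.4] w mm 60.0
[[[6.0,2.68,0.15,0.21,0.001],[6.0,2.68,0.15,0.21,0.001]]]
```

```bash
python3 -m handwheel '[[[6,2.7,0.15,0.2,0],[6,2.6,0.15,0.2,0],[6,0,0,0,0],[6,0,0,0,0]]]'
python3 - <<'E'
from h import *
st(); c=cam("wrist"); show(c,"w33",200,150,440,330,3.3); st(); print(c['T'].tolist())
E
```

```text
time: 36.9
ee_pos: [0.5888, -0.2483, 0.1607]
tcp_rot: [0.946, 1.356, -0.946]
contact_force: [0.0, 0.2, 0.4]
gripper_width: 0.682
t 36.9 p [ 0.5888 -0.2483  0.1607] head 0.3519 F [0.  0.2 0.4] w mm 60.1
t 36.95 p [ 0.5894 -0.2488  0.1618] head 0.3517 F [0.1 0.  1. ] w mm 59.8
[[0.9385978878269695, -0.33276491050515383, -0.09111267366973372, 0.5661725767704568], [0.34501292219277413, 0.9050491542714691, 0.24870084815396168, -0.18414870937072092], [-0.0002974672303039119, -0.2648651405696759, 0.9642854187553868, 0.28865336140529096], [0.0, 0.0, 0.0, 1.0]]
```

View pics/w33.png

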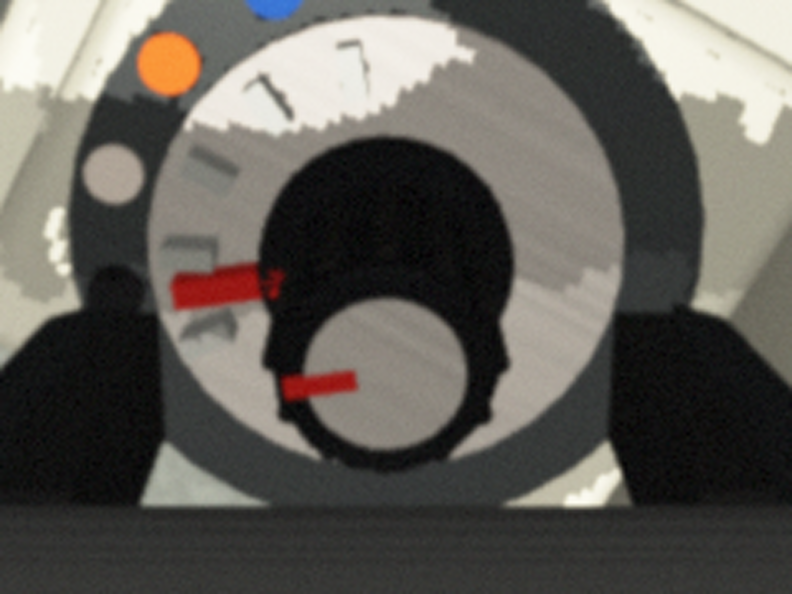

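```bash
python3 -m handwheel '[[[6,1.8,0,0,0],[6,1.6,0,0,0],[6,0,0,0,0]]]' 25
python3 -m handwheel '[[[2.5,0,0,0,0],[2.5,0,0,0,0],[2.5,0,0,0,0],[2.5,0,0,0,0],[2.5,0,0,0,0],[2.5,0,0,0,0]]]' 25
```

```text
time: 37.25
ee_pos: [0.5878, -0.2482, 0.1249]
tcp_rot: [0.947, 1.358, -0.947]
contact_force: [-0.4, 0.1, 0.2]
gripper_width: 0.681
time: 37.85
ee_pos: [0.5892, -0.2493, 0.1273]
tcp_rot: [0.947, 1.354, -0.947]
contact_force: [-2.7, 0.1, 4.7]
gripper_width: 0.351
```

```bash
python3 -m handwheel '[[[2.5,-0.5,0,0,0],[2.5,-0.5,0,0,0],[2.5,-0.4,0,0,0],[2.5,0,0,0,0],[2.5,0,0,0,0]]]' 25
python3 -c "
from h import *
c=cam('wrist'); show(c,'w34',200,120,440,330,2.8); st()"
```

```text
time: 38.35
ee_pos: [0.5891, -0.2492, 0.1413]
tcp_rot: [0.947, 1.354, -0.947]
contact_force: [0.5, -1.6, 2.3]
gripper_width: 0.359
t 38.4 p [ 0.5891 -0.2492  0.1413] head 0.351 F [ 0.6 -1.4  2.7] w mm 31.4
```

View pics/w34.png

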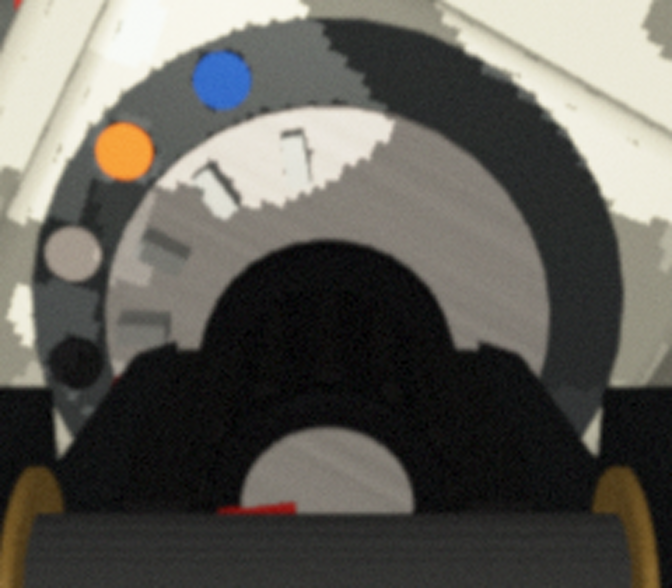

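```bash
python3 -m handwheel '[[[2.5,0,0,0,0.13],[2.5,0,0,0,0.13],[2.5,0,0,0,0.13],[2.5,0,0,0,0.13],[2.5,0,0,0,0.13],[2.5,0,0,0,0.13],[2.5,0,0,0,0.13],[2.5,0,0,0,0]]]' 25
python3 -m handwheel '[[[2.5,0,0,0,0]]]'
python3 -c "
from h import *
c=cam('wrist'); show(c,'w35',200,120,440,330,2.8); st()
c=cam('top'); show(c,'t35',370,130,430,200,8)"
```

```text
time: 39.2
ee_pos: [0.5891, -0.2492, 0.141]
tcp_rot: [1.609, 0.889, -1.608]
contact_force: [0.1, -2.3, 1.7]
gripper_width: 0.357
time: 39.3
ee_pos: [0.5891, -0.2492, 0.1409]
tcp_rot: [1.606, 0.892, -1.605]
contact_force: [-0.2, -2.3, 3.2]
gripper_width: 0.353
t 39.35 p [ 0.5891 -0.2492  0.1409] head -0.556 F [-0.1 -3.2  1.7] w mm 31.5
```

View pics/w35.png

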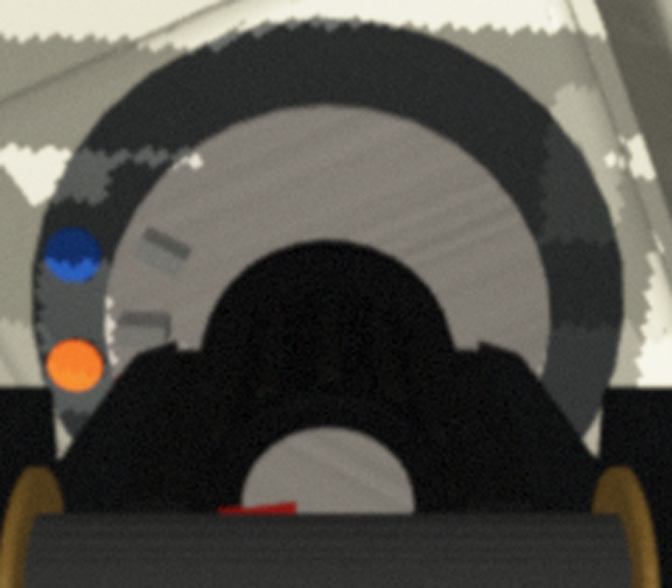

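```bash
python3 -m handwheel '[[[2.5,0.5,0,0,0],[2.5,0.5,0,0,0],[2.5,0.3,0,0,0],[2.5,0,0,0,0]]]' 25
python3 -m handwheel '[[[2.5,0.15,0,0,0],[2.5,0,0,0,0]]]' 25
```

```text
time: 39.8
ee_pos: [0.5891, -0.2492, 0.1273]
tcp_rot: [1.608, 0.891, -1.607]
contact_force: [0.9, -3.3, 2.3]
gripper_width: 0.354
time: 40.0
ee_pos: [0.5891, -0.2493, 0.1271]
tcp_rot: [1.607, 0.89, -1.607]
contact_force: [-2.2, -1.9, 10.2]
gripper_width: 0.353
```

```bash
python3 -m handwheel '[[[2.5,0.05,0,0,0],[2.5,0,0,0,0]]]' 25
python3 -m handwheel '[[[6,0,0,0,0],[6,0,0,0,0],[6,0,0,0,0],[6,0,0,0,0],[6,-2,0,0,0],[6,-4,0,0,0],[6,-2,0,0,0],[6,0,0,0,0]]]' 20
python3 -c "
from h import *
st();c=cam('wrist'); show(c,'w36',200,120,440,330,2.8); st()
c=cam('scene'); show(c,'s36',200,160,270,210,10)
c=cam('top'); show(c,'t36',200,90,440,260,3.3)"
```

```text
time: 40.2
ee_pos: [0.5892, -0.2493, 0.1271]
tcp_rot: [1.607, 0.89, -1.607]
contact_force: [-3.3, -0.8, 12.7]
gripper_width: 0.355
time: 41.0
ee_pos: [0.5907, -0.2499, 0.2092]
tcp_rot: [1.609, 0.885, -1.603]
contact_force: [-0.6, 0.4, -0.0]
gripper_width: 0.68
t 41.0 p [ 0.5907 -0.2499  0.2092] head -0.5588 F [-0.6  0.4 -0. ] w mm 59.9
t 41.05 p [ 0.5896 -0.2493  0.2067] head -0.5589 F [-0.   0.5 -0.5] w mm 60.0
```

View pics/w36.png

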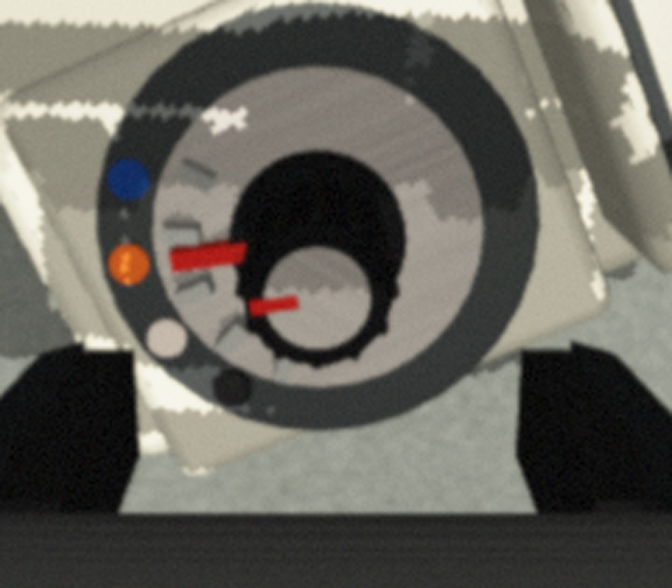

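View pics/s36.png

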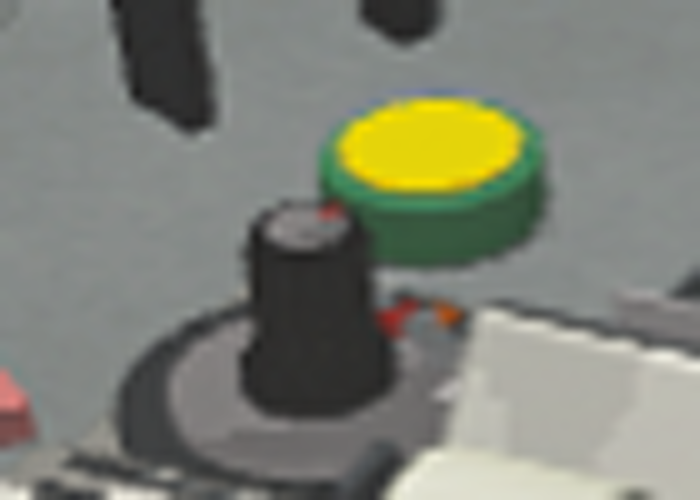

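```bash
python3 -c "
from h import *
show(cam('scene'),'s37',100,140,520,340,1.9)"
```

```text
(no output)
```

View pics/s37.png

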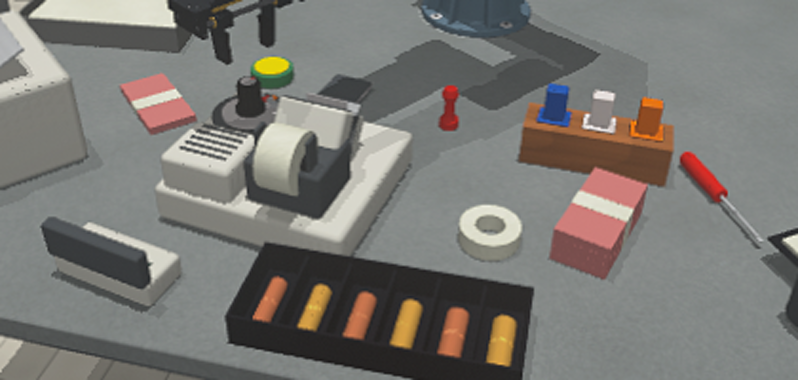

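View pics/t36.png

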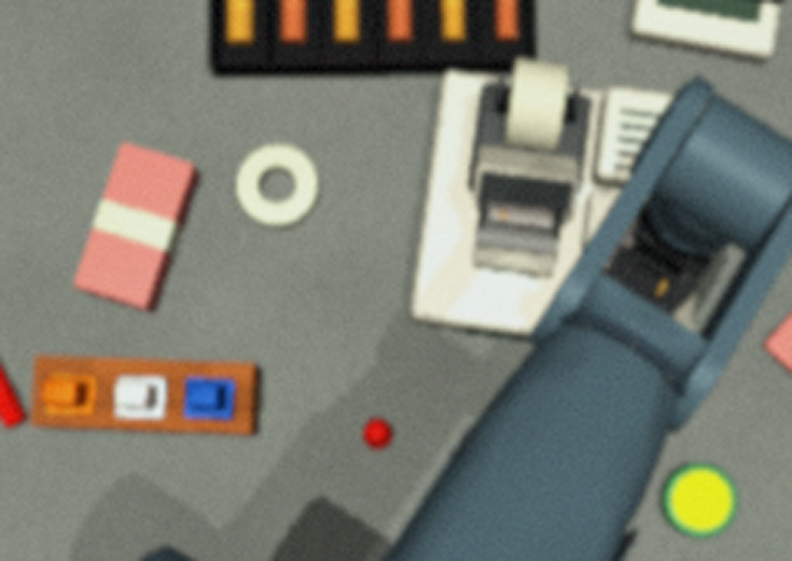

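The three leaves stand upright in the rack, the bystanders are where they were, the pointer is in the orange notch, and the gripper is clear of everything. I'm handing the job in.

```bash
python3 -c "
from cell import arm
print(arm.close_job()); print(arm.read_state()['time'])"
```

```text
the job is handed in; nothing more can be done
None
the job is handed in; nothing more can be done
```

The selector is set to orange: the orange (10 mm) leaf was the thickest that went in, and the blue (14 mm) one bound. I handed the job in at about 41 s of the 72 s allowed.

- **Leaves:** I tested them thinnest first. White (6 mm) and orange slid about 31–32 mm past the start of the parallel part with no noticeable force. Blue stopped near the mouth at two lateral positions. I let its push reach about 10 N, the handle began to slip in the light grip, and I backed off. The pictures also suggested a gap of about 12.5 mm, which fits.
- **Selector:** I pulled the knob up 14 mm, turned it 0.907 rad clockwise and pushed it home. It stopped at its original height against 10–13 N. The last wrist picture shows the pointer in the notch beside the orange dot.
- **Last checks:** All three leaves stand upright in the rack in their original slots. The bystanders in view look unmoved, though the arm hid the ink pad in the last top picture. The gripper was clear of everything.

**Where the checks disagreed:** by my estimate of the throat's position, blue stopped with its tip about 6–8 mm below z = 0, not right at z = 0. I put this down to an error of a few mm in that estimate plus the slip in the grip. My position fixes for the knob also differed by 4–6 mm, but a closer picture before gripping showed it centred between the jaws.

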